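# Check the balance, weigh in the specimen pots, send them off

## Task

Check the balance and weigh in the two or three specimen pots: first the brass check weight, which then goes back on its round black mat, then the pots in order of urgency by cap colour (red, yellow, green, whichever are there), each of which then goes upright into the grey carrier; stand each on its own, upright in the middle of the balance pan, let go and leave it there for a second. When all pots are in, put the orange lid on the carrier so that it sits fully home, let go, and only then slide the closed carrier along the table, without lifting it, until it is squarely and wholly inside the blue tape outline. Leave everything else on the bench where it is.

Things in the scene. Friction and masses are not known exactly. Their poses are not given: they have to be found in the camera images.
- pot_red: specimen pot, white, upright cylinder 44 dia x 48 tall, with a red cap (top 15 mm), about 0.12 kg. Origin: centre of its underside, z up. May be absent
- pot_yellow: specimen pot, white, upright cylinder 44 dia x 48 tall, with a yellow cap (top 15 mm), about 0.12 kg. Origin: centre of its underside, z up. May be absent
- pot_green: specimen pot, white, upright cylinder 44 dia x 48 tall, with a green cap (top 15 mm), about 0.12 kg. Origin: centre of its underside, z up. May be absent
- check_weight: brass check weight, 0.2 kg: upright cylinder 34 dia x 40 tall with a knob 18 dia on top (50 mm overall). Origin: centre of its underside. Starts standing on the middle of its mat
- weight_mat: the check weight's place: flat round black rubber mat on the table, 80 dia, 1 mm. Origin: its centre
- pan_top (a point): centre of the upper face of the balance's round steel pan (120 dia), which stands about 89 mm above the table. The pan is sprung (300 N/m): a pot sinks it some 4 mm, the check weight 6, the stop is at 11 mm
- pan (a joint): sinking of the pan, m: 0 unloaded, grows downward to 0.011
- balance: white bench balance, fixed, 190 (x) x 180 (y), housing top 66 mm high, black display on its -x side; the pan's centre is at 25 mm along its +x. Origin: centre of the underside
- carrier: grey open-topped transport carrier, loose, 0.45 kg, outside 130 (x) x 190 (y) x 65 tall, walls and floor 5 mm (inside 120 x 180, 60 deep). Room for three pots side by side along y, for example at y = -56, 0 and 56 mm. Origin: centre of its underside, z up
- lid: loose orange lid, 0.18 kg: plate 130 (x) x 190 (y) x 6, under it a plug 110 x 170 x 6 that drops into the carrier's mouth, on top a black bar handle 20 wide (x), 80 long (y), 12 to 38 mm above the origin. Origin: centre of the plug's underside. Seated: origin 59 mm above the carrier's, axes along the carrier's (either way round). Starts flat on the table
- outline: collection place: outline of blue tape flat on the table, inside 160 (x) x 220 (y), for the carrier (x along x, y along y, either way round). Origin: its centre, on the table
- amber_bottle: bystander, leave alone: squat amber glass bottle with a black cap, 52 dia x 100 tall mm. Origin: centre of the underside
- cassette_stack: bystander, leave alone: little stack of coloured tissue cassettes, 30 x 42 x 34 mm. Origin: centre of the underside
- slide_box: bystander, leave alone: flat blue slide box with a white seam, 80 x 100 x 32 mm. Origin: centre of the underside
- coverslip_box: bystander, leave alone: small cardboard coverslip box with a green top label, 50 x 60 x 25 mm. Origin: centre of the underside
- stain_jar: bystander, leave alone: glass staining jar, blue inside, white cap, 68 dia x 75 tall mm. Origin: centre of the underside
- wax_mould: bystander, leave alone: steel embedding mould with white wax in it, 60 x 45 x 13 mm. Origin: centre of the underside
Not all that is in view belongs to the job. What is shaped like the pot_green but purple is not meant.

How it is judged:
By the outcome, as a careful person would: the job done as asked, in the order asked, and still so for the second after the job is handed in, with the robot touching nothing.
Of pot_red, pot_yellow, pot_green only 2 to 3 are there at a start; the rules pass over those that are not, and their reading is None.
At some moment in a run one of pot_red, pot_yellow, pot_green, lid, carrier may be knocked a few centimetres aside while the robot is not near it.
Once in a run the grip may slacken for a moment while it holds something.
It also fails if it takes over 210 s, if anything falls off the work surface, if the arm or the gripper's body presses on something with over 40 N, if the wrist force passes 120 N, or if a joint passes its speed limit or range.

## Robot

A 6-joint arm with a two-finger parallel gripper is mounted at the origin on the work surface. World frame = base frame: x ahead of the robot, y to its left, z up, the work surface at z = 0. Lengths are in m, angles in rad, forces in N, time in s.
With the tool pointing down it reaches from about 0.375 to 0.75 m from the base axis. Payload 9 kg.
Tool frame: the origin (TCP) lies between the finger pads; the fingertips stand 19 mm ahead of it and the grasp point (between the pads) is the TCP; z points along the fingers, y is the direction in which the jaws open and shut (so a half turn about z gives the same grasp; the last joint's range is limited). The gripper opens to 85 mm and grips with 20 to 120 N. Pads are 22 mm wide; open, the fingers measure 114 mm over their backs; the gripper's body (76 mm by 85 mm) begins 54 mm behind the grasp point. The pads swing forward as they close: fully open they stand 13 mm farther back than shut.
Start: joints at [0.94, 0.104, 0.097, 1.564, 0, 1.353], TCP at [0.241, 0.55, 0.25] pointing down, gripper open.
Joint ranges: [-2.99, 2.99], [-0.84, 1.86], [-1.1, 1.16], [-1.84, 2.11], [-1.51, 1.56], [-3.14, 3.14]. Speed limits (rad/s): [2.22, 2.22, 2.57, 3.14, 3.14, 3.14].

## Interface

Orientations are given as a unit quaternion [w, x, y, z].
In Python, from bench import bot, cams gives the robot as it stands.
- The arm moves only by the shell command python3 -m jog 'ROWS' [OPENING] [FORCE]. ROWS is JSON, a list of rows, each a list of 4 numbers: the shift along the tool's x, y, z in cm, then the turn about the tool's z in degrees. A call has 1 to 12 rows; each row shifts and turns the commanded pose from where the row before left it, along the tool's axes as they then stand; what a row does not reach is not made up. A row lasts 1/8 s, in which the tool goes at most 62.5 mm and 10.7 degrees, less where a joint would pass 70% of its speed; a pose out of reach is approached as far as the arm can. A call with a gripper value outside its range is refused whole. OPENING is the opening in per cent of the stroke, from 0 (shut) to 100 (fully open), set as the call begins (- or left out, the last holds). The fingers move at their own pace and stop on an object; FORCE is the grip in N (left out, the last holds). Time passes only in rows, so rows that do not move let the fingers close. It gives the time, the measured TCP pose, the force and the opening at its end, in the units of the state.
- bot.state(): the state, without advancing time (a new reading comes with each control period).
- cams.snapshot(name): name is "side" or "top"; returns (picture, depth): 400x640x3 uint8, blue, green, red; 400x640 float32, m along the optical axis (not along the pixel's ray), 0 where there is no reading.
- cams.calibration(name): a dict with "K" (3x3 intrinsics, pixels), "k1" (the pictures are not rectified: a ray, as slopes to the right and down, at radius r is drawn at 1 + k1 r^2 times it, then the intrinsics apply), "rvec" (rotation vector, rad) and "tvec" (3), from world to camera coordinates, as OpenCV has them. Camera axes: x right, y down, z forward; pixel columns grow to the right and rows downward; lengths in m; the calibration is good to about 2 mm. A picture is of the moment at which its call begins. calibration takes no time and is no camera call.
- bot.finish_job(): hands the job in, once; it reports no verdict.
Trained networks look in the newest picture that a camera, given by its name, has taken for a name from the list of things; names that differ only in an ending like _2 or _b are one class to them, and where a whole thing is asked for, a point or a joint stands for the part that bears it (a point fixed in the world has none). Each returns a list of dicts, best first, with "conf" (0 to 1); they miss things now and then, are a little off and sometimes report something else, mostly with a low value. They report only what shows in the picture. A call takes as long as a camera call. They do not tell look-alikes from the thing itself.
- cams.look_for(camera, label): "rect" ([left, top, width, height] in pixels, round what is visible of it).
- cams.outline_of(camera, label): "region" (400x640 bool, what is visible of it) and "rect" ([left, top, width, height] in pixels, round what is visible of it).
- cams.pinpoint(camera, label): "xy" ([column, row] in pixels: a listed point, or the origin of a listed thing).
The state is a dict: "time_s": time; "joint_positions": joint angles; "dq": joint speeds; "joint_torque": joint torques, N m; "ee_pos": TCP position; "orientation": TCP orientation; "force": force on the tool from outside, world axes, zero at the start; "moment": the same for the moment, N m; "finger_gap": opening from 0.0 (shut) to 1.0 (fully open).
Only numpy, scipy, OpenCV 4.12 (cv2) and the standard library are available. Lean on these libraries where they do the work, as an engineer would, in place of code of your own. Each camera call takes 0.05 s, during which the arm holds its last target.

## Working session

There is one attempt and no reset: what is moved stays moved. The work goes in short steps, Python scripts to look and compute and a shell command to move; the robot and the scene stay as the last step left them, time stands still between calls to the robot, and variables do not carry over. Pictures are saved under pics/ and viewed, and the job is handed in when it is done.

```bash
ls; mkdir -p pics; python3 - <<'E'
from bench import bot,cams
import cv2
for n in ("top","side"):
    p,d=cams.snapshot(n); cv2.imwrite(f"pics/{n}0.png",p)
    print(n,cams.calibration(n))
print(bot.state())
E
```

```text
pics
top {'K': array([[422.2701247 ,   0.        , 318.55951778],
       [  0.        , 422.2701247 , 198.09630788],
       [  0.        ,   0.        ,   1.        ]]), 'k1': -0.09681835589739271, 'rvec': array([ 2.17344252, -2.03916001,  0.21618161]), 'tvec': array([0.00994983, 0.53847341, 1.09122184])}
side {'K': array([[456.44609   ,   0.        , 316.48510914],
       [  0.        , 456.44609   , 204.21769826],
       [  0.        ,   0.        ,   1.        ]]), 'k1': 0.03121334179032383, 'rvec': array([ 2.10304175, -0.8418677 ,  0.39919116]), 'tvec': array([-0.33652622,  0.31651673,  1.12419848])}
{'time_s': 0.1, 'joint_positions': array([9.40289463e-01, 1.04629930e-01, 9.65305873e-02, 1.56387174e+00,
       8.96099460e-06, 1.35310654e+00]), 'dq': array([-0.0019464 ,  0.00043691,  0.00124563,  0.00020837,  0.00083496,
        0.0011804 ]), 'joint_torque': array([ 8.11954436e-03, -5.58208644e+01,  5.04717565e+01,  1.30960104e-02,
       -2.15962232e-04, -2.17881802e-05]), 'ee_pos': array([0.24053525, 0.54938082, 0.24959666]), 'orientation': array([-2.45789552e-04,  2.04945969e-01,  9.78773112e-01, -5.33499502e-04]), 'force': array([ 0.03615468,  0.11928665, -0.57970001]), 'moment': array([-0.03760569,  0.00276684,  0.03542591]), 'finger_gap': 0.9970565678347392}
```

View pics/top0.png

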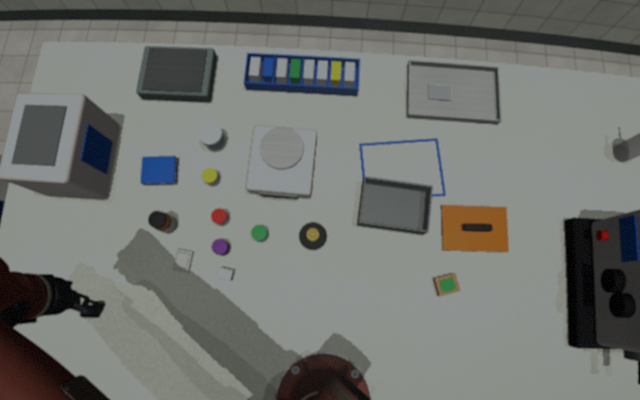

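View pics/side0.png

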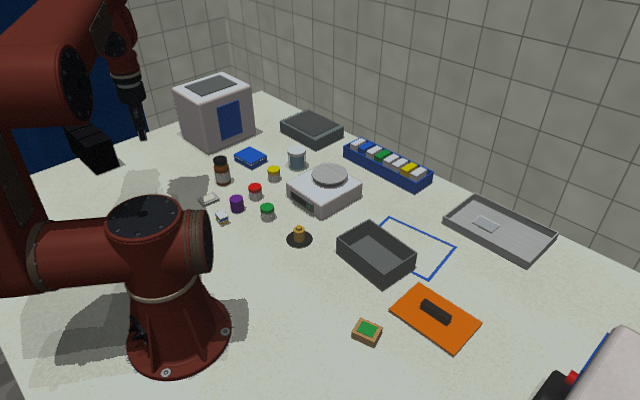

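```bash
cat > h.py <<'E'
from bench import bot,cams
import cv2, numpy as np
from scipy.spatial.transform import Rotation as Ro
def cal(n):
    c=cams.calibration(n); R=cv2.Rodrigues(np.array(c['rvec']))[0]; t=np.array(c['tvec'])
    return c['K'],np.array([c['k1'],0,0,0.]),R,t,c
def rays(n,uv):
    K,D,R,t,c=cal(n)
    q=cv2.undistortPoints(np.array(uv,float).reshape(-1,1,2),K,D).reshape(-1,2)
    return np.c_[q,np.ones(len(q))]
def plane(n,uv,z):
    K,D,R,t,c=cal(n); r=rays(n,uv)@R; o=-R.T@t
    s=(z-o[2])/r[:,2]; return o+r*s[:,None]
def cloud(n,d):
    K,D,R,t,c=cal(n); v,u=np.mgrid[:400,:640]
    r=rays(n,np.c_[u.ravel(),v.ravel()]); P=(r*d.ravel()[:,None]-t)@R
    P[d.ravel()<=0]=np.nan
    return P.reshape(400,640,3)
def proj(n,P):
    K,D,R,t,c=cal(n)
    return cv2.projectPoints(np.array(P,float).reshape(-1,1,3),cv2.Rodrigues(R)[0],t,K,D)[0].reshape(-1,2)
def hsv(p): return cv2.cvtColor(p,cv2.COLOR_BGR2HSV)
def st():
    s=bot.state(); R=Ro.from_quat(np.r_[s['orientation'][1:],s['orientation'][0]]).as_matrix()
    return s,R
def to(x,y,z,yaw=None):
    "shift cm in tool axes to reach xyz"
    s,R=st(); d=R.T@(np.array([x,y,z])-s['ee_pos'])*100
    return np.round(d,2)
E
python3 - <<'E'
from h import *
for n in ("top","side"):
    p,d=cams.snapshot(n); C=cloud(n,d)
    for l in ["pot_red","pot_yellow","pot_green","check_weight","weight_mat","balance","carrier","lid","outline","amber_bottle","cassette_stack","slide_box","coverslip_box","stain_jar","wax_mould"]:
        r=cams.outline_of(n,l)
        for q in r[:2]:
            m=q['region']; P=C[m]; P=P[~np.isnan(P[:,0])]
            if len(P)==0: continue
            z=np.percentile(P[:,2],90); T=P[P[:,2]>z-.008]
            rr=cv2.minAreaRect(T[:,:2].astype(np.float32)*1000)
            print(n,l,round(q['conf'],2),q['rect'],'zt',round(z,3),'mean',T.mean(0).round(4),'rect',np.round(rr[0],1),np.round(rr[1],1),round(rr[2],1))
    if n=="top":
        pp=cams.pinpoint(n,"pan_top"); print(pp[:1], [plane(n,[q['xy']],.089) for q in pp[:1]])
E
```

```text
top pot_yellow 0.79 [199.9, 167.0, 23.9, 22.4] zt 0.05 mean [0.5846 0.3529 0.0474] rect [584.6 353.1] [43.2 42.8] 11.6
top pot_green 0.54 [214.6, 238.1, 16.8, 15.8] zt 0.051 mean [0.3891 0.3021 0.048 ] rect [388.9 302.3] [40.6 41. ] 0.6
top pot_green 0.47 [265.0, 124.3, 38.0, 46.1] zt 0.091 mean [0.6642 0.1544 0.089 ] rect [665.1 155. ] [119.3 115. ] 4.1
top check_weight 0.43 [303.7, 228.8, 14.5, 12.5] zt 0.05 mean [0.4372 0.0551 0.0476] rect [437.5  53.6] [24.9 26.9] 48.0
top weight_mat 0.86 [299.0, 223.5, 29.1, 25.5] zt 0.004 mean [0.437  0.0544 0.0013] rect [438.1  53.6] [76.5 78.6] 2.7
top weight_mat 0.23 [140.8, 155.7, 42.6, 29.3] zt 0.034 mean [0.5975 0.5098 0.0316] rect [597.8 510.3] [ 80.8 102.9] 3.6
top balance 0.83 [245.6, 125.4, 71.7, 75.7] zt 0.09 mean [0.6638 0.1538 0.0889] rect [665.1 153.8] [119.1 117.9] 3.4
top carrier 0.85 [360.4, 177.4, 72.1, 57.7] zt 0.062 mean [ 0.5302 -0.1663  0.0631] rect [ 532.4 -164.7] [189.8 130.1] 85.8
top lid 0.97 [438.0, 203.9, 74.1, 48.0] zt 0.017 mean [ 0.4872 -0.3999  0.015 ] rect [ 489.  -400.8] [132.3 191.5] 2.1
top lid 0.24 [259.4, 1
[... 3272 characters left out ...]
9.7, 39.0, 19.5] zt 0.032 mean [0.5952 0.5039 0.0292] rect [595.5 506.4] [ 84.4 108.4] 3.6
side slide_box 0.6 [232.7, 147.1, 38.0, 21.8] zt 0.031 mean [0.5952 0.5038 0.0292] rect [595.5 506.4] [ 84.4 108.4] 3.6
side coverslip_box 0.97 [352.2, 316.3, 32.1, 31.2] zt 0.027 mean [ 0.3239 -0.3227  0.0249] rect [ 326.2 -321. ] [55.4 60. ] 17.7
side stain_jar 0.57 [286.5, 143.7, 19.4, 27.2] zt 0.074 mean [0.6976 0.3537 0.0726] rect [698.6 356.6] [68.6 65.6] 47.8
side stain_jar 0.37 [233.5, 146.4, 35.8, 24.1] zt 0.032 mean [0.5952 0.5039 0.0292] rect [595.5 506.4] [ 84.4 108.4] 3.6
side wax_mould 0.72 [200.7, 196.3, 21.0, 13.3] zt 0.012 mean [0.3441 0.4044 0.0097] rect [345.3 408.8] [53.5 59.8] 87.3
```

Candidates in the top picture: for the red pot, the red cap (219,216); yellow (210,176); green (259,233), with the purple look-alike (220,247) and the network's false "green" on the purple pot and the pan; the check weight is the brass disc on the black mat (312,235). Check close-up while I turn the jaws.

```bash
python3 -m jog '[[0,0,0,9.5],[0,0,0,9.5],[0,0,0,9.5],[0,0,0,9.5],[0,0,0,9.5],[0,0,0,9.5],[0,0,0,9.4],[0,0,0,0]]' 80 60; python3 - <<'E'
from h import *
p,d=cams.snapshot("top"); cv2.imwrite("pics/crop1.png",cv2.resize(p[120:300,140:460],None,fx=2.4,fy=2.4,interpolation=cv2.INTER_CUBIC))
s,R=st(); print(R.round(3)); print(to(.436,.053,.15))
# outline fit
h=hsv(p); m=cv2.inRange(h,(100,90,60),(125,255,255)); m[:,:355]=0;m[:,450:]=0;m[:130]=0;m[200:]=0
v,u=np.nonzero(m); P=plane("top",np.c_[u,v],0)[:,:2]
print(len(P),P.min(0),P.max(0)); np.save('out.npy',P)
r=cv2.minAreaRect((P*1000).astype(np.float32)); print(r)
E
```

```text
time_s: 2.75
ee_pos: [0.2407, 0.5496, 0.2504]
orientation: [-0.0, 0.707, 0.707, 0.0]
force: [-1.5, 0.1, 0.7]
finger_gap: 0.8
[[-0.003  1.     0.   ]
 [ 1.     0.003  0.   ]
 [ 0.     0.    -1.   ]]
[-49.71  19.39  10.03]
331 [ 0.57887108 -0.31585892] [ 0.75062625 -0.06645971]
((651.82666015625, -191.18984985351562), (172.94552612304688, 234.84445190429688), 7.553111553192139)
```

View pics/crop1.png

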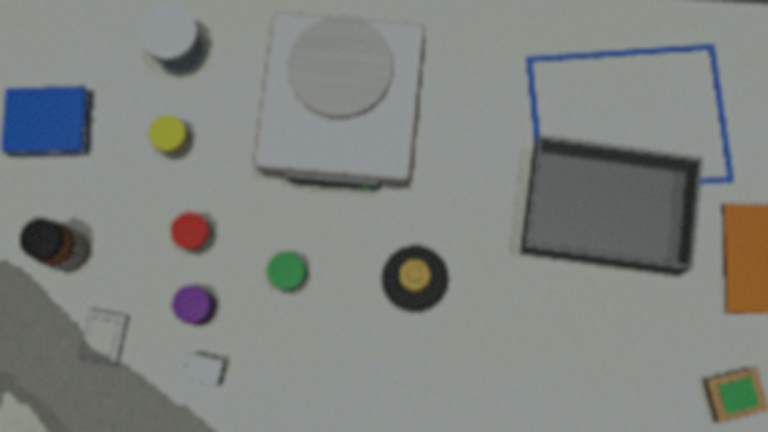

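The crop shows red (190,231), yellow (168,133), green (287,271) and the purple decoy (193,304), with the brass weight on its mat at (414,275). The choice holds. Going over the weight.

```bash
python3 -m jog '[[-5,1.94,0,0],[-5,1.94,0,0],[-5,1.94,0,0],[-5,1.94,0,0],[-5,1.94,1,0],[-5,1.94,1,0],[-5,1.94,2,0],[-5,1.94,2,0],[-5,1.94,2,0],[-4.7,1.93,2,0],[0,0,0,0],[0,0,0,0]]' 80 60; python3 - <<'E'
from h import *
for n in("top","side"):
    p,d=cams.snapshot(n); cv2.imwrite(f"pics/{n}2.png",p)
    u=proj(n,[bot.state()['ee_pos']]); print(n,u)
print(to(.436,.053,.03), bot.state()['joint_positions'].round(2))
E
```

```text
time_s: 4.3
ee_pos: [0.4341, 0.0526, 0.1505]
orientation: [-0.0, 0.707, 0.707, 0.0]
force: [0.5, -0.4, -0.2]
finger_gap: 0.802
top [[312.31670397 230.68234962]]
side [[295.72137137 200.01466803]]
[-0.03  0.17 12.09] [-0.18 -0.41 -0.55  1.43  0.    1.39]
```

View pics/side2.png

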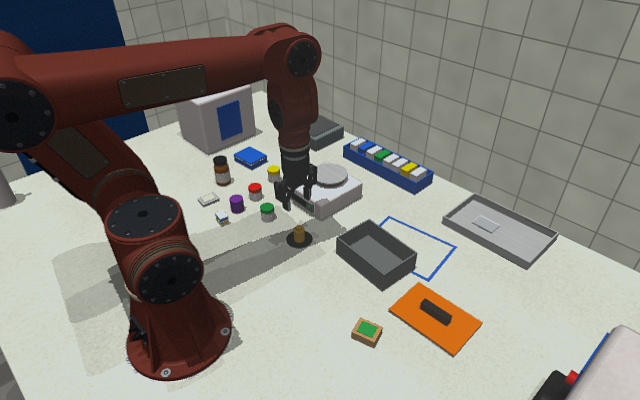

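View pics/top2.png

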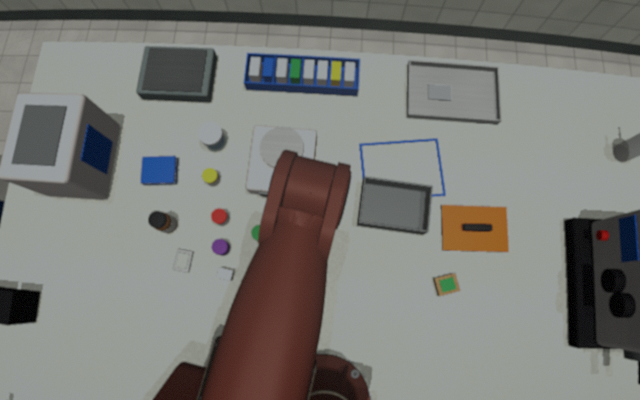

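```bash
python3 -m jog '[[0,0.17,3,0],[0,0,3,0],[0,0,3,0],[0,0,2,0],[0,0,1.2,0],[0,0,0,0]]' 80 60;  python3 -m jog '[[0,0,0,0],[0,0,0,0],[0,0,0,0],[0,0,0,0],[0,0,0,0],[0,0,0,0]]' 20 60; python3 - <<'E'
from h import *
p,d=cams.snapshot("side"); cv2.imwrite(f"pics/side3.png",cv2.resize(p[150:280,230:390],None,fx=4,fy=4,interpolation=cv2.INTER_CUBIC))
E
```

```text
time_s: 5.15
ee_pos: [0.4355, 0.0531, 0.0282]
orientation: [-0.0, 0.707, 0.707, -0.0]
force: [0.8, 0.0, -0.3]
finger_gap: 0.8
time_s: 5.9
ee_pos: [0.437, 0.0524, 0.0297]
orientation: [0.001, 0.707, 0.707, 0.001]
force: [-0.6, 0.3, 6.3]
finger_gap: 0.382
```

View pics/side3.png

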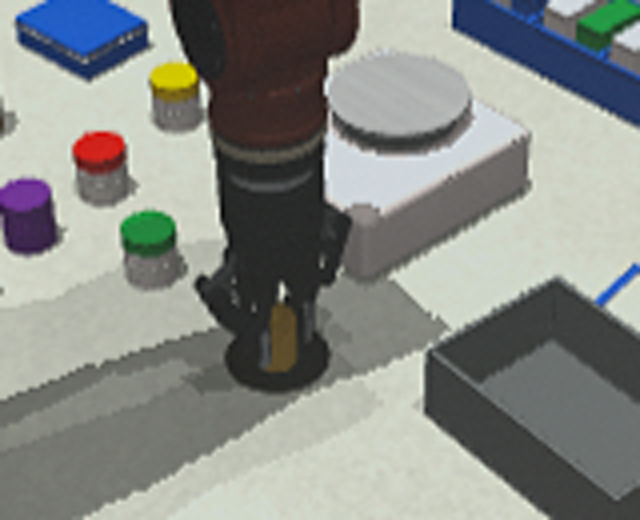

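The side crop shows the weight (285,340) gripped between the fingers over its mat. Lifting it and taking it over the pan.

```bash
python3 -m jog '[[0,0,-1,0],[0,0,-3,0],[0,0,-4,0],[0,0,-4,0],[0,0,-1,0],[0,0,0,0]]' 20 80;  python3 -m jog '[[1,2.3,0,0],[2,4,0,0],[2,4.5,0,0],[2,4.5,0,0],[2,4.5,0,0],[1.1,2.9,0,0],[0,0,0,0],[0,0,0,0]]' 20 80; python3 - <<'E'
from h import *
print(to(.664,.1538,.12))
p,d=cams.snapshot("side"); cv2.imwrite(f"pics/side4.png",cv2.resize(p[100:230,250:410],None,fx=4,fy=4,interpolation=cv2.INTER_CUBIC))
E
```

```text
time_s: 6.7
ee_pos: [0.436, 0.0524, 0.1583]
orientation: [0.0, 0.707, 0.707, 0.0]
force: [-0.0, -0.3, -2.6]
finger_gap: 0.377
time_s: 7.7
ee_pos: [0.6617, 0.1531, 0.1565]
orientation: [-0.001, 0.707, 0.707, -0.001]
force: [-0.1, -0.4, -1.3]
finger_gap: 0.376
[0.07 0.24 3.65]
```

View pics/side4.png

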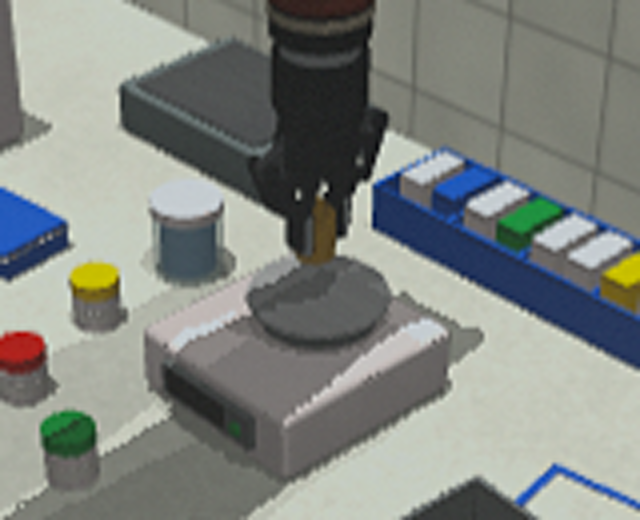

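```bash
python3 -m jog '[[0.07,0.24,1.5,0],[0,0,1,0],[0,0,0.7,0],[0,0,0.5,0],[0,0,0.3,0],[0,0,0.2,0],[0,0,0.2,0],[0,0,0,0],[0,0,0,0]]' 20 80;
```

```text
time_s: 8.88
ee_pos: [0.6655, 0.154, 0.1146]
orientation: [0.0, 0.707, 0.707, 0.0]
force: [-0.1, -0.2, 0.5]
finger_gap: 0.372
```

```bash
python3 -m jog '[[0,0,0.2,0],[0,0,0,0]]' 20 30; python3 -m jog '[[0,0,0,0],[0,0,0,0],[0,0,0,0],[0,0,-2,0],[0,0,-4,0],[0,0,-3,0]]' 70 60; python3 - <<'E'
from h import *
for n in ("side","top"):
    p,d=cams.snapshot(n); 
    cv2.imwrite(f"pics/{n}5.png",cv2.resize(p[100:230,250:410],None,fx=4,fy=4,interpolation=cv2.INTER_CUBIC) if n=="side" else p)
E
```

```text
time_s: 9.12
ee_pos: [0.6656, 0.154, 0.1123]
orientation: [0.0, 0.707, 0.707, 0.0]
force: [-0.5, 0.6, -1.2]
finger_gap: 0.377
time_s: 9.88
ee_pos: [0.6658, 0.154, 0.2058]
orientation: [0.001, 0.707, 0.707, 0.001]
force: [-0.0, 0.2, -0.3]
finger_gap: 0.701
```

View pics/side5.png

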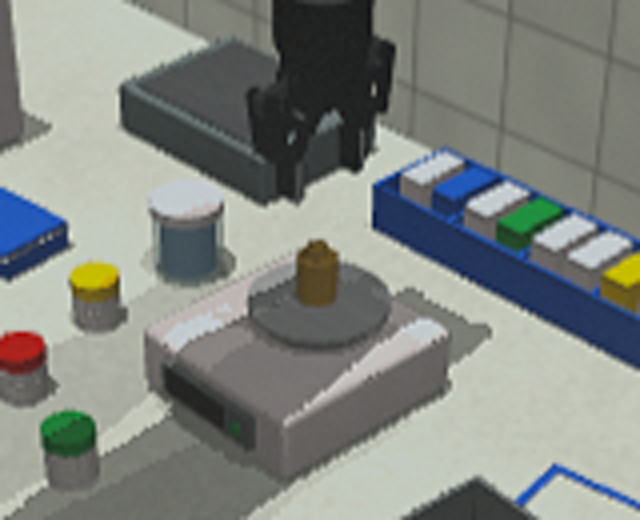

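View pics/top5.png

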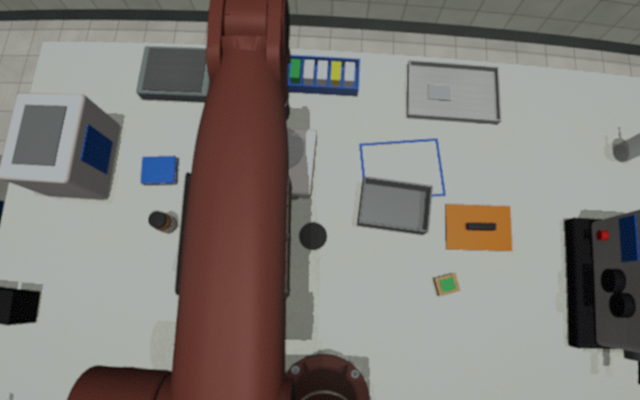

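The side crop shows the weight standing alone on the pan centre (317,290; pan centre 319,302). In the top view the lid has been knocked about 4 px to the right (now 445–512). I'll leave the weight a second, then take it back.

```bash
python3 -m jog '[[0,0,0,0],[0,0,0,0],[0,0,0,0],[0,0,0,0],[0,0,0,0],[0,0,0,0],[0,0,0,0],[0,0,0,0],[0,-0.1,3,0],[0,0,4,0],[0,0,2.3,0],[0,0,0,0]]' 70 60;  python3 -m jog '[[0,0,0,0],[0,0,0,0],[0,0,0,0],[0,0,0,0],[0,0,-2,0],[0,0,-3,0],[0,0,-1,0],[0,0,0,0]]' 20 60
```

```text
time_s: 11.48
ee_pos: [0.6629, 0.1539, 0.1071]
orientation: [-0.001, 0.707, 0.707, -0.001]
force: [0.9, -0.0, 0.0]
finger_gap: 0.698
time_s: 12.48
ee_pos: [0.6648, 0.154, 0.1703]
orientation: [0.0, 0.707, 0.707, 0.001]
force: [-0.5, -0.1, -1.8]
finger_gap: 0.381
```

```bash
python3 -m jog '[[-1,-2.3,0,0],[-2,-4,0,0],[-2,-4.5,0,0],[-2,-4.5,0,0],[-2,-4.5,2,0],[-1.15,-2.98,3,0],[0,0,4,0],[0,0,2,0],[0,0,0,0],[0,0,0,0]]' 20 60; python3 -c "
from h import *
print(to(.437,.0527,.035))"
```

```text
time_s: 13.72
ee_pos: [0.4367, 0.0527, 0.0598]
orientation: [0.0, 0.707, 0.707, 0.0]
force: [0.8, -0.2, -1.7]
finger_gap: 0.378
[0.   0.03 2.48]
```

```bash
python3 -m jog '[[0,0,1.5,0],[0,0,0.8,0],[0,0,0.3,0],[0,0,0.2,0],[0,0,0,0]]' 20 60; python3 -m jog '[[0,0,0.1,0],[0,0,0.1,0],[0,0,0,0],[0,0,0,0]]' 20 60; python3 -m jog '[[0,0,0.1,0],[0,0,0.1,0],[0,0,0,0],[0,0,0,0]]' 20 40
```

```text
time_s: 14.35
ee_pos: [0.4366, 0.0526, 0.0314]
orientation: [0.0, 0.707, 0.707, 0.0]
force: [-0.1, 0.3, -1.3]
finger_gap: 0.381
time_s: 14.85
ee_pos: [0.4365, 0.0526, 0.0293]
orientation: [0.0, 0.707, 0.707, 0.0]
force: [0.7, -0.6, -2.6]
finger_gap: 0.376
time_s: 15.35
ee_pos: [0.4366, 0.0526, 0.0285]
orientation: [0.0, 0.707, 0.707, 0.0]
force: [-6.2, 0.8, 11.7]
finger_gap: 0.383
```

Contact with the mat; release and go up.

```bash
python3 -m jog '[[0,0,-0.1,0],[0,0,0,0],[0,0,0,0],[0,0,0,0],[0,0,-3,0],[0,0,-5,0],[0,0,-6,0],[0,0,0,0]]' 75 40; python3 - <<'E'
from h import *
p,d=cams.snapshot("side"); C=cloud("side",d)
cv2.imwrite(f"pics/side6.png",cv2.resize(p[130:330,200:500],None,fx=2.5,fy=2.5,interpolation=cv2.INTER_CUBIC))
for l in ["pot_red","pot_yellow","pot_green","weight_mat","check_weight","carrier","lid"]:
    for q in cams.outline_of("side",l)[:1]:
        m=q['region']; P=C[m]; P=P[~np.isnan(P[:,0])]
        z=np.percentile(P[:,2],90); T=P[P[:,2]>z-.008]
        rr=cv2.minAreaRect(T[:,:2].astype(np.float32)*1000)
        print(l,round(q['conf'],2),np.round(q['rect']),round(z,3),T.mean(0).round(4),np.round(rr[0],1),np.round(rr[1],1),round(rr[2],1))
print(bot.state()['ee_pos'])
E
```

```text
time_s: 16.35
ee_pos: [0.439, 0.0522, 0.1732]
orientation: [0.003, 0.707, 0.707, 0.002]
force: [-0.1, -0.7, -0.3]
finger_gap: 0.749
pot_red 0.74 [294. 228.   9.  15.] 0.047 [0.4348 0.0482 0.0444] [434.7  48.6] [18.4 28.8] 71.5
pot_yellow 0.46 [268. 164.  11.  20.] 0.047 [0.5812 0.3455 0.0446] [581.5 346.2] [38.9 35.5] 68.3
pot_green 0.64 [259. 205.  18.  21.] 0.048 [0.4314 0.1951 0.0457] [433.5 196.3] [45.1 41.8] 39.6
weight_mat 0.51 [286. 234.  28.  12.] 0.002 [ 4.354e-01  4.580e-02 -4.000e-04] [436.6  48. ] [73.2 79.6] 55.6
check_weight 0.72 [295. 226.   6.  19.] 0.047 [0.4346 0.0495 0.0444] [434.5  49.8] [19.7 30. ] 67.6
carrier 0.67 [336. 221.  84.  66.] 0.061 [ 0.529  -0.175   0.0602] [ 531.2 -166.8] [195.7 134.7] 85.4
lid 0.82 [396. 287.  94.  71.] 0.024 [ 0.4894 -0.4298  0.0315] [ 484.3 -419.2] [120.8 184.5] 15.3
[0.43586386 0.05277604 0.16723802]
```

View pics/side6.png

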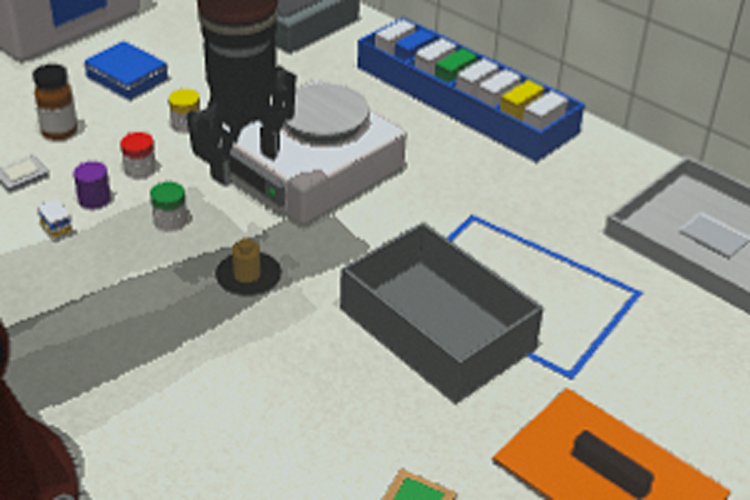

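The side crop shows the weight (246,260) in the middle of its mat (248,274). Now the exact pot positions from the first top picture and the current side picture.

```bash
cat > pots.py <<'E'
from h import *
RG={'red':[((0,120,60),(8,255,255)),((172,120,60),(180,255,255))],'yellow':[((22,120,60),(35,255,255))],'green':[((50,90,40),(85,255,255))]}
def find(n,p,col,box=None,top=.048):
    h=hsv(p); m=sum(cv2.inRange(h,a,b) for a,b in RG[col])
    k,lab,stt,cen=cv2.connectedComponentsWithStats(m)
    out=[]
    for i in range(1,k):
        if not 40<stt[i,4]<400: continue
        v,u=np.nonzero(lab==i); P=plane(n,np.c_[u,v],top)
        r=cv2.minEnclosingCircle((P[:,:2]*1000).astype(np.float32))
        out.append((cen[i].round(1),stt[i,4],P.mean(0)[:2].round(4),np.round(r[0],1),round(r[1],1)))
    return out
E
python3 - <<'E'
from pots import *
p0=cv2.imread('pics/top0.png'); ps,_=cams.snapshot("side")
for c in RG:
    print(c); 
    for x in find("top",p0,c): print('  t',x)
    for x in find("side",ps,c,top=.042): print('  s',x)
E
```

```text
red
  t (array([218.9, 216. ]), np.int32(178), array([0.4715, 0.3127]), array([471.7, 313.1]), 20.9)
  t (array([604.2, 235. ]), np.int32(85), array([ 0.4836, -0.7692]), array([ 483.4, -767.2]), 17.2)
  s (array([296.8,  36.6]), np.int32(93), array([1.592 , 1.3624]), array([1541.1, 1303.8]), 205.8)
  s (array([254.3, 187.4]), np.int32(110), array([0.4713, 0.3116]), array([470.3, 312. ]), 28.8)
  s (array([152.9, 250.7]), np.int32(162), array([0.0811, 0.2666]), array([ 75.1, 223.9]), 91.0)
  s (array([158.7, 261.3]), np.int32(192), array([0.0724, 0.2167]), array([ 68.9, 176.7]), 89.2)
  s (array([221.6, 330.5]), np.int32(277), array([ 0.0666, -0.0946]), array([ 72.3, -83.5]), 63.9)
  s (array([570.9, 377.4]), np.int32(119), array([ 0.5369, -0.7067]), array([ 537. , -706.8]), 19.9)
yellow
  t (array([335.5,  72.1]), np.int32(187), array([0.9222, 0.0186]), array([920.9,  20. ]), 39.0)
  t (array([209.8, 175.4]), np.int32(165), array([0.584 , 0.3516]), array([584.8, 351.3]), 21.1)
  t (array([312.3, 234.1]), np.int32(133), array([0.4387, 0.0549]), array([438.7,  55. ]), 17.6)
  s (array([407.7, 168.8]), np.int32(146), array([0.9286, 0.0239]), array([930.6,  17.3]), 48.9)
  s (array([273.4, 169.9]), np.int32(98), array([0.584 , 0.3487]), array([582.7, 349.6]), 28.4)
green
  t (array([295. ,  69.8]), np.int32(234), array([0.922 , 0.1387]), array([921.7, 138.8]), 40.8)
  t (array([259. , 232.7]), np.int32(183), array([0.4331, 0.1987]), array([433. , 199.1]), 20.7)
  t (array([447.2, 284.3]), np.int32(162), array([ 0.3263, -0.3123]), array([ 325.9, -313. ]), 22.0)
  s (array([381.3, 155.1]), np.int32(123), array([0.9318, 0.1475]), array([931.2, 145.7]), 46.9)
  s (array([266.7, 207.8]), np.int32(126), array([0.4325, 0.196 ]), array([430.4, 197.2]), 28.1)
  s (array([366.7, 328.8]), np.int32(198), array([ 0.316 , -0.3284]), array([ 315.4, -328.1]), 24.2)
```

```bash
python3 -m jog '[[2,0.3,0,0],[4,0.55,0,0],[5,0.68,0,0],[5,0.68,0,0],[5,0.68,0,0],[4,0.5,0,0],[1,0.15,0,0],[0,0,0,0],[0,0,0,0]]' 78 60; python3 - <<'E'
from h import *
print(to(.4715,.3125,.029))
E
```

```text
time_s: 17.92
ee_pos: [0.4721, 0.3116, 0.1682]
orientation: [0.0, 0.708, 0.706, -0.0]
force: [-0.2, -0.4, 0.9]
finger_gap: 0.782
[ 0.1  -0.06 13.92]
```

```bash
python3 -m jog '[[0.1,0,2,0],[0,-0.06,4,0],[0,0,4,0],[0,0,2.5,0],[0,0,1.3,0],[0,0,0,0],[0,0,0,0]]' 78 60; python3 -m jog '[[0,0,0,0],[0,0,0,0],[0,0,0,0],[0,0,0,0],[0,0,0,0]]' 35 60; python3 -m jog '[[0,0,-1,0],[0,0,-3,0],[0,0,-4,0],[0,0,-4,0],[0,0,-2,0],[0,0,0,0]]' 35 80; python3 - <<'E'
from h import *
p,d=cams.snapshot("side"); cv2.imwrite(f"pics/side7.png",cv2.resize(p[100:280,190:410],None,fx=3,fy=3,interpolation=cv2.INTER_CUBIC))
print(to(.6645,.1538,.17))
E
```

```text
time_s: 18.8
ee_pos: [0.4723, 0.3138, 0.0314]
orientation: [0.0, 0.707, 0.707, 0.001]
force: [-0.2, 0.1, 0.4]
finger_gap: 0.777
time_s: 19.42
ee_pos: [0.4724, 0.314, 0.0317]
orientation: [0.0, 0.707, 0.707, 0.001]
force: [-0.8, -0.1, 7.1]
finger_gap: 0.502
time_s: 20.18
ee_pos: [0.4722, 0.3139, 0.1715]
orientation: [0.0, 0.707, 0.707, 0.001]
force: [-0.0, 0.0, -1.8]
finger_gap: 0.499
[-15.96  19.32  -0.03]
```

View pics/side7.png

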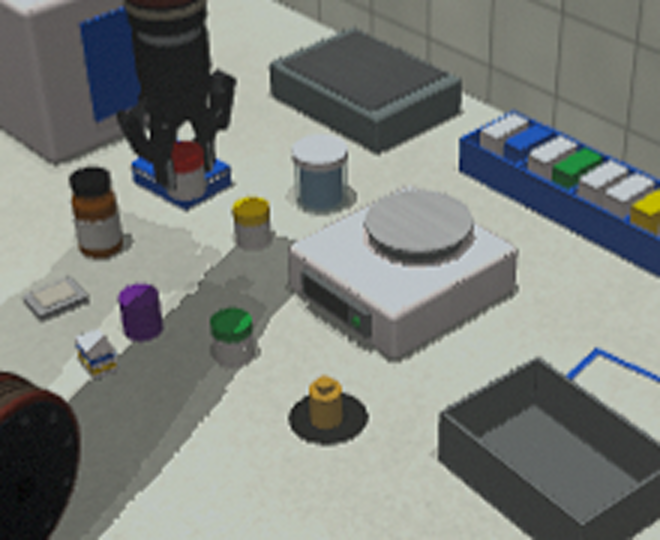

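The red pot (185,170 in the crop) is held upright. To the pan.

```bash
python3 -m jog '[[-1,1.2,0,0],[-2,2.4,0,0],[-3,3.7,0,0],[-3.5,4.2,0,0],[-3.3,4,0,0],[-2,2.5,0,0],[-1,1.3,0,0],[0,0,0,0],[0,0,0,0]]' 35 80; python3 -c "
from h import *
print(to(.6645,.1545,.125))"
```

```text
time_s: 21.35
ee_pos: [0.6637, 0.1555, 0.1692]
orientation: [-0.001, 0.707, 0.707, -0.001]
force: [-0.2, 0.6, -2.2]
finger_gap: 0.497
[-0.1   0.09  4.42]
```

```bash
python3 -m jog '[[-0.1,0.09,1.5,0],[0,0,1.5,0],[0,0,1,0],[0,0,0.6,0],[0,0,0.4,0],[0,0,0.2,0],[0,0,0.1,0],[0,0,0,0],[0,0,0,0]]' 35 80
```

```text
time_s: 22.48
ee_pos: [0.6655, 0.1545, 0.1177]
orientation: [0.0, 0.707, 0.707, 0.0]
force: [0.4, -0.8, -0.7]
finger_gap: 0.495
```

```bash
python3 -m jog '[[0,0,0,0],[0,0,0,0],[0,0,0,0],[0,0,-1.5,0],[0,0,-4,0],[0,0,-4,0],[0,0,0,0]]' 78 60; python3 - <<'E'
from h import *
p,d=cams.snapshot("side"); C=cloud("side",d); cv2.imwrite(f"pics/side8.png",cv2.resize(p[100:280,190:410],None,fx=3,fy=3,interpolation=cv2.INTER_CUBIC))
for l in ["carrier","lid"]:
    for q in cams.outline_of("side",l)[:1]: print(l,q['conf'],np.round(q['rect']))
p,d=cams.snapshot("top"); cv2.imwrite(f"pics/top8.png",p)
E
```

```text
time_s: 23.35
ee_pos: [0.6672, 0.1546, 0.2181]
orientation: [0.003, 0.707, 0.707, 0.003]
force: [0.4, 0.8, 0.3]
finger_gap: 0.781
carrier 0.65 [336. 219.  83.  68.]
lid 0.77 [395. 284.  97.  79.]
```

View pics/side8.png

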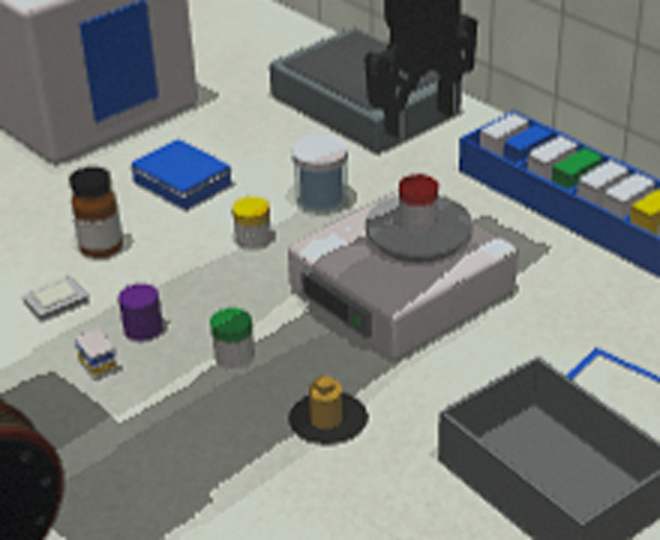

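```bash
python3 -m jog '[[0,0,0,0],[0,0,0,0],[0,0,0,0],[0,0,0,0],[0,0,0,0],[0,0,0,0],[0,-0.15,3,0],[0,0,4,0],[0,0,3,0],[0,0,0,0],[0,0,0,0]]' 78 60; python3 -m jog '[[0,0,0,0],[0,0,0,0],[0,0,0,0],[0,0,0,0],[0,0,-1,0],[0,0,-3,0],[0,0,-2,0],[0,0,0,0]]' 35 80; python3 -c "
from h import *
print(to(.528,-.221,.13),to(.532,-.1655,.13))"
```

```text
time_s: 24.92
ee_pos: [0.6644, 0.1545, 0.114]
orientation: [0.001, 0.707, 0.707, 0.001]
force: [-0.3, 1.0, 1.0]
finger_gap: 0.782
time_s: 25.92
ee_pos: [0.6648, 0.1545, 0.1746]
orientation: [0.001, 0.707, 0.707, 0.001]
force: [-0.6, -1.1, -1.3]
finger_gap: 0.494
[-37.57 -13.67   4.4 ] [-32.02 -13.27   4.41]
```

View pics/top8.png

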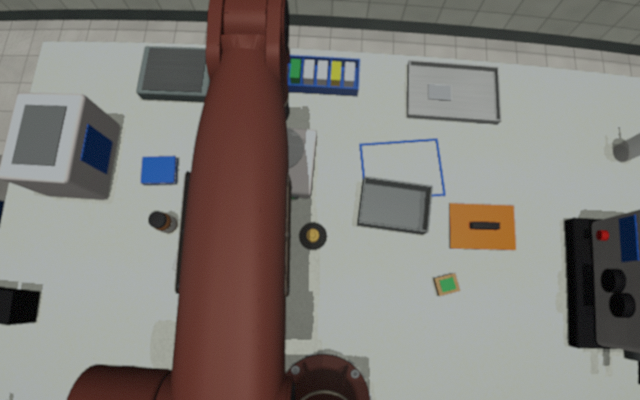

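Weight sits centred on its mat (313,236); the lid is now at (482,226), carrier unmoved. Taking red to the far slot.

```bash
python3 -m jog '[[-2,-0.7,0,0],[-4,-1.5,0,0],[-5,-1.8,0,0],[-5,-1.8,0,0],[-5,-1.8,0,0],[-5,-1.8,0,0],[-5,-1.8,0,0],[-4,-1.5,1,0],[-2,-0.8,1.5,0],[-0.57,-0.17,1,0],[0,0,0,0],[0,0,0,0]]' 35 80; python3 - <<'E'
from h import *
print(to(.528,-.221,.037))
p,d=cams.snapshot("side"); cv2.imwrite(f"pics/side9.png",cv2.resize(p[130:330,270:490],None,fx=3,fy=3,interpolation=cv2.INTER_CUBIC))
E
```

```text
time_s: 27.42
ee_pos: [0.5272, -0.2202, 0.1376]
orientation: [0.0, 0.707, 0.707, 0.0]
force: [-0.3, 0.4, -1.4]
finger_gap: 0.498
[-0.08  0.08 10.06]
```

View pics/side9.png

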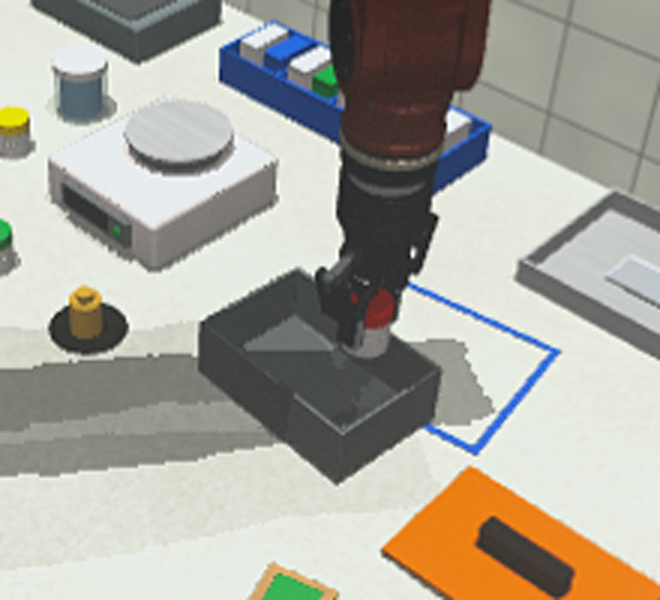

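Red pot hangs over the far part of the carrier, upright. Lowering.

```bash
python3 -m jog '[[-0.08,0.08,2,0],[0,0,3,0],[0,0,2.5,0],[0,0,1.5,0],[0,0,0.8,0],[0,0,0.3,0],[0,0,0,0],[0,0,0,0]]' 35 80; python3 -m jog '[[0,0,0.1,0],[0,0,0.1,0],[0,0,0,0],[0,0,0,0]]' 35 60
```

```text
time_s: 28.48
ee_pos: [0.528, -0.2223, 0.0371]
orientation: [0.001, 0.707, 0.707, 0.0]
force: [-0.4, -0.1, -1.9]
finger_gap: 0.5
time_s: 28.98
ee_pos: [0.5278, -0.2221, 0.035]
orientation: [0.0, 0.707, 0.707, 0.0]
force: [-2.6, 0.6, 5.7]
finger_gap: 0.499
```

```bash
python3 -m jog '[[0,0,0,0],[0,0,0,0],[0,0,0,0],[0,0,-1.5,0],[0,0,-4,0],[0,0,-5,0],[2,0,-4,0],[4,0,0,0],[5,0.5,0,0],[5,0.5,0,0],[5,0.5,0,0],[5,0.5,0,0]]' 76 60; python3 -m jog '[[5,0.5,0,0],[5,0.5,0,0],[5,0.5,0,0],[4,0.5,0,0],[3,0.5,0,0],[2,0.5,0,0],[1,0.5,0,0],[0,0,0,0],[0,0,0,0]]' 76 60
python3 - <<'E'
from pots import *
p,d=cams.snapshot("side"); cv2.imwrite(f"pics/side10.png",p)
for c in RG:
    for x in find("side",p,c,top=.042): print(c,x[:3])
print(to(.584,.351,.15))
E
```

```text
time_s: 30.48
ee_pos: [0.548, 0.0396, 0.1807]
orientation: [0.001, 0.707, 0.707, 0.001]
force: [0.9, 0.4, 0.4]
finger_gap: 0.762
time_s: 31.6
ee_pos: [0.583, 0.2873, 0.1795]
orientation: [0.0, 0.708, 0.707, -0.0]
force: [0.4, 0.8, 0.2]
finger_gap: 0.765
red (array([ 16.2, 140.5]), np.int32(120), array([7.0000e-04, 1.2035e+00]))
red (array([ 26.7, 203.9]), np.int32(41), array([-0.1035,  0.7427]))
red (array([151.5, 255. ]), np.int32(389), array([0.0699, 0.254 ]))
red (array([165.5, 248.5]), np.int32(167), array([0.1114, 0.2507]))
red (array([178.3, 253.3]), np.int32(150), array([0.1274, 0.2081]))
red (array([389.4, 259.9]), np.int32(190), array([ 0.5318, -0.2198]))
red (array([223.4, 315.3]), np.int32(106), array([ 0.0946, -0.0606]))
red (array([570.9, 377.5]), np.int32(120), array([ 0.5367, -0.7068]))
yellow (array([407.7, 168.8]), np.int32(149), array([0.9289, 0.024 ]))
yellow (array([273.2, 169.9]), np.int32(97), array([0.5835, 0.3491]))
green (array([381.3, 155.1]), np.int32(124), array([0.9321, 0.1476]))
green (array([266.7, 207.8]), np.int32(126), array([0.4325, 0.1959]))
green (array([366.7, 328.8]), np.int32(199), array([ 0.316 , -0.3283]))
[6.38 0.08 2.95]
```

View pics/side10.png

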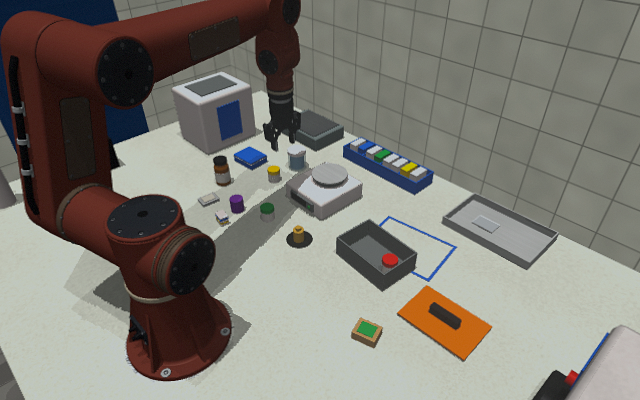

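Red stands upright in the carrier (389,260); yellow (273,170) has not moved. Picking yellow.

```bash
python3 -m jog '[[2,0.04,0,0],[3,0.04,2,0],[1.3,0,3,0],[0,0,3,0],[0,0,0,0]]' 76 60; python3 -c "
from h import *
print(to(.584,.351,.031))"
```

```text
time_s: 32.28
ee_pos: [0.5819, 0.3511, 0.0965]
orientation: [-0.001, 0.707, 0.707, -0.002]
force: [-0.7, 0.5, 0.5]
finger_gap: 0.758
[-0.    0.24  6.55]
```

```bash
python3 -m jog '[[0,0.1,2,0],[0,0,2.5,0],[0,0,1.4,0],[0,0,0.6,0],[0,0,0,0],[0,0,0,0]]' 76 60; python3 -m jog '[[0,0,0,0],[0,0,0,0],[0,0,0,0],[0,0,0,0],[0,0,0,0]]' 35 60; python3 -m jog '[[0,0,-1,0],[0,0,-3,0],[0,0,-4,0],[0,0,-4,0],[0,0,-2,0],[0,0,0,0]]' 35 80; python3 -c "
from h import *
print(to(.6645,.1545,.17))"
```

```text
time_s: 33.02
ee_pos: [0.5855, 0.3513, 0.0354]
orientation: [0.0, 0.707, 0.707, 0.001]
force: [0.3, -0.7, 0.8]
finger_gap: 0.757
time_s: 33.65
ee_pos: [0.5855, 0.3513, 0.0355]
orientation: [0.0, 0.707, 0.707, 0.001]
force: [0.0, -0.5, 6.6]
finger_gap: 0.497
time_s: 34.4
ee_pos: [0.5855, 0.3513, 0.1755]
orientation: [0.0, 0.707, 0.707, 0.001]
force: [-0.3, 0.1, -1.2]
finger_gap: 0.495
[-19.67   7.91   0.55]
```

```bash
python3 -m jog '[[-1.5,0.6,0,0],[-3,1.2,0,0],[-4,1.6,0,0],[-4,1.6,0,0],[-4,1.6,0,0],[-2.2,0.9,0,0],[-0.97,0.4,0,0],[0,0,0,0],[0,0,0,0]]' 35 80; python3 - <<'E'
from h import *
print(to(.6645,.1545,.12))
p,d=cams.snapshot("side"); cv2.imwrite(f"pics/side11.png",cv2.resize(p[100:280,190:410],None,fx=3,fy=3,interpolation=cv2.INTER_CUBIC))
E
```

```text
time_s: 35.52
ee_pos: [0.6632, 0.1555, 0.1742]
orientation: [-0.0, 0.707, 0.707, 0.0]
force: [-0.3, 0.4, -1.2]
finger_gap: 0.493
[-0.1   0.13  5.42]
```

View pics/side11.png

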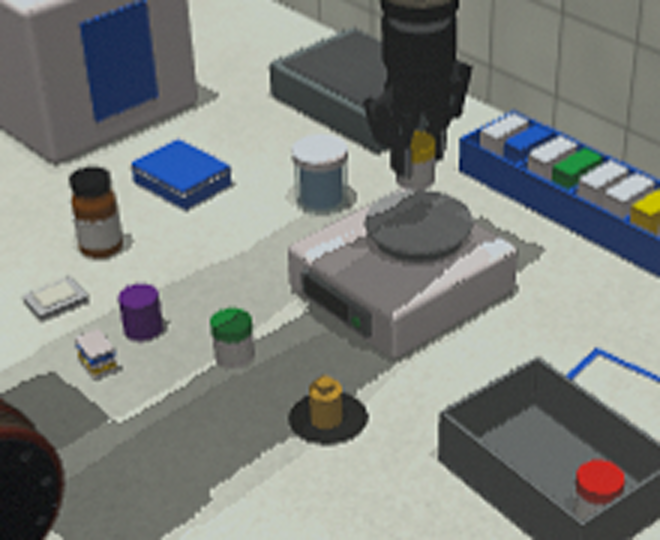

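Yellow pot held upright over the pan. Lowering, releasing.

```bash
python3 -m jog '[[-0.1,0.09,1.5,0],[0,0,1.5,0],[0,0,1,0],[0,0,0.7,0],[0,0,0.4,0],[0,0,0.2,0],[0,0,0.1,0],[0,0,0,0],[0,0,0,0]]' 35 80
```

```text
time_s: 36.7
ee_pos: [0.6647, 0.1533, 0.1206]
orientation: [0.0, 0.707, 0.707, 0.0]
force: [-1.4, 0.9, 0.5]
finger_gap: 0.495
```

```bash
python3 -m jog '[[0,0,0,0],[0,0,0,0],[0,0,0,0],[0,0,-1.5,0],[0,0,-4,0],[0,0,-4,0],[0,0,0,0],[0,0,0,0]]' 78 60; python3 - <<'E'
from h import *
p,d=cams.snapshot("side"); cv2.imwrite(f"pics/side12.png",cv2.resize(p[100:280,190:410],None,fx=3,fy=3,interpolation=cv2.INTER_CUBIC))
E
```

```text
time_s: 37.7
ee_pos: [0.6647, 0.1532, 0.2157]
orientation: [0.0, 0.707, 0.707, 0.0]
force: [-0.6, -0.3, -1.2]
finger_gap: 0.78
```

View pics/side12.png

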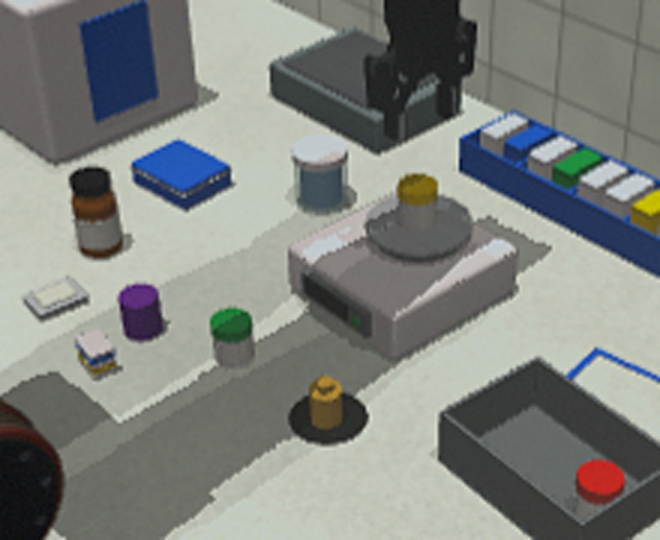

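Yellow stands upright on the pan (417,205). Wait, then regrip at about 0.117.

```bash
python3 -m jog '[[0,0,0,0],[0,0,0,0],[0,0,0,0],[0,0,0,0],[0,0,0,0],[0,0,0,0],[0,0,3,0],[0,0,4,0],[0,0,2.8,0],[0,0,0,0],[0,0,0,0]]' 78 60; python3 -m jog '[[0,0,0,0],[0,0,0,0],[0,0,0,0],[0,0,0,0],[0,0,-1,0],[0,0,-3,0],[0,0,-2,0],[0,0,0,0]]' 35 80; python3 -c "
from h import *
print(to(.532,-.1655,.13))"
```

```text
time_s: 39.12
ee_pos: [0.6652, 0.1533, 0.1189]
orientation: [0.001, 0.707, 0.707, 0.001]
force: [-0.1, 0.4, 1.2]
finger_gap: 0.78
time_s: 40.12
ee_pos: [0.6656, 0.1533, 0.1796]
orientation: [0.001, 0.707, 0.707, 0.001]
force: [-0.4, -0.8, -1.4]
finger_gap: 0.496
[-31.89 -13.35   4.91]
```

```bash
python3 -m jog '[[-2,-0.85,0,0],[-4,-1.7,0,0],[-5,-2.1,0,0],[-5,-2.1,0,0],[-5,-2.1,0,0],[-5,-2.1,0,0],[-3.5,-1.5,1,0],[-1.8,-0.7,1.5,0],[-0.6,-0.2,1.5,0],[0,0,0,0],[0,0,0,0]]' 35 80; python3 - <<'E'
from h import *
print(to(.532,-.1655,.042))
p,d=cams.snapshot("side"); cv2.imwrite(f"pics/side13.png",cv2.resize(p[130:330,270:490],None,fx=3,fy=3,interpolation=cv2.INTER_CUBIC))
E
```

```text
time_s: 41.5
ee_pos: [0.5312, -0.1646, 0.1374]
orientation: [-0.0, 0.707, 0.707, 0.0]
force: [0.4, -0.0, -0.2]
finger_gap: 0.492
[-0.09  0.08  9.54]
```

View pics/side13.png

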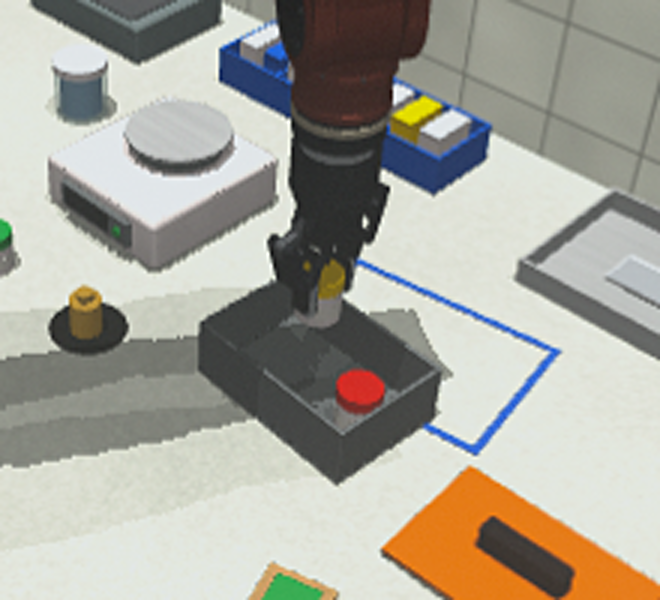

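```bash
python3 -m jog '[[-0.06,0.08,2,0],[0,0,3,0],[0,0,2.5,0],[0,0,1,0],[0,0,0.6,0],[0,0,0.4,0],[0,0,0,0],[0,0,0,0]]' 35 80; python3 -m jog '[[0,0,0.1,0],[0,0,0.1,0],[0,0,0,0],[0,0,0,0]]' 35 60
```

```text
time_s: 42.55
ee_pos: [0.532, -0.1665, 0.0429]
orientation: [0.0, 0.707, 0.707, 0.0]
force: [-0.3, 0.7, -1.2]
finger_gap: 0.497
time_s: 43.05
ee_pos: [0.5316, -0.1662, 0.0403]
orientation: [0.0, 0.707, 0.707, 0.0]
force: [-0.2, 0.5, -0.9]
finger_gap: 0.493
```

```bash
python3 -m jog '[[0,0,0.1,0],[0,0,0.1,0],[0,0,0,0],[0,0,0,0]]' 35 60
```

```text
time_s: 43.55
ee_pos: [0.5317, -0.1663, 0.0393]
orientation: [0.0, 0.707, 0.707, 0.0]
force: [-3.5, 1.0, 8.5]
finger_gap: 0.492
```

```bash
python3 -m jog '[[0,0,0,0],[0,0,0,0],[0,0,0,0],[0,0,-1.5,0],[0,0,-4,0],[0,0,-5,0],[2,-0.5,-2,0],[4,-1,0,0],[5,-1.4,0,0],[5,-1.4,0,0],[5,-1.4,0,0],[5,-1.4,0,0]]' 76 60; python3 -m jog '[[4,-1.2,0,0],[2,-0.8,0,0],[1,-0.4,0,0],[0,0,0,0],[0,0,0,0]]' 76 60
python3 - <<'E'
from pots import *
p,d=cams.snapshot("side"); cv2.imwrite(f"pics/side14.png",p)
for c in RG:
    for x in find("side",p,c,top=.042): 
        if x[2][0]>.3 and x[2][0]<.65:print(c,x[:3])
print(to(.433,.1985,.033))
E
```

```text
time_s: 45.05
ee_pos: [0.4604, 0.0953, 0.1646]
orientation: [0.001, 0.708, 0.707, 0.001]
force: [1.1, 0.8, 0.7]
finger_gap: 0.761
time_s: 45.68
ee_pos: [0.4373, 0.1631, 0.1635]
orientation: [0.0, 0.708, 0.706, 0.0]
force: [0.2, 0.2, 0.0]
finger_gap: 0.761
red (array([389.4, 259.9]), np.int32(190), array([ 0.5318, -0.2198]))
red (array([571. , 377.5]), np.int32(121), array([ 0.5368, -0.7068]))
yellow (array([374.6, 248.7]), np.int32(180), array([ 0.5361, -0.1626]))
green (array([266.7, 207.8]), np.int32(126), array([0.4324, 0.1962]))
green (array([366.7, 328.8]), np.int32(198), array([ 0.316 , -0.3284]))
[ 3.54 -0.44 13.04]
```

View pics/side14.png

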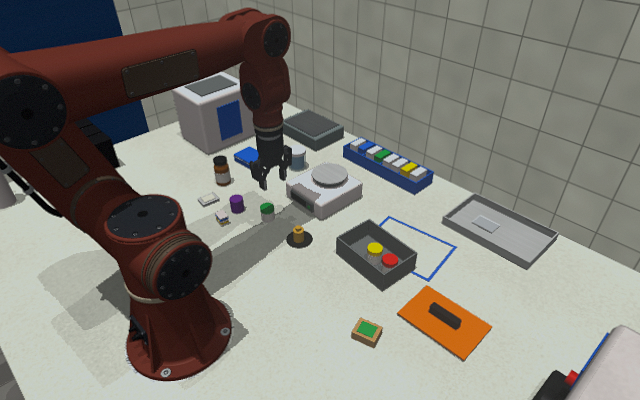

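Red (389,260) and yellow (375,249) are upright in the carrier; green (267,208) unmoved. Picking green.

```bash
python3 -m jog '[[1.5,-0.2,0,0],[2,-0.24,2,0],[0.04,0,4,0],[0,0,4,0],[0,0,2,0],[0,0,1,0],[0,0,0,0],[0,0,0,0]]' 76 60; python3 -m jog '[[0,0,0,0],[0,0,0,0],[0,0,0,0],[0,0,0,0],[0,0,0,0]]' 35 60; python3 -m jog '[[0,0,-1,0],[0,0,-3,0],[0,0,-4,0],[0,0,-4,0],[0,0,-2,0],[0,0,0,0]]' 35 80; python3 -c "
from h import *
print(to(.6645,.1545,.17))"
```

```text
time_s: 46.72
ee_pos: [0.4333, 0.1995, 0.0344]
orientation: [0.0, 0.707, 0.707, 0.001]
force: [0.5, 0.2, -1.0]
finger_gap: 0.76
time_s: 47.35
ee_pos: [0.4334, 0.1994, 0.0345]
orientation: [0.001, 0.707, 0.707, 0.001]
force: [-0.7, 0.7, 5.1]
finger_gap: 0.5
time_s: 48.1
ee_pos: [0.4332, 0.1994, 0.1743]
orientation: [0.001, 0.707, 0.707, 0.001]
force: [0.8, 0.4, -1.9]
finger_gap: 0.496
[-4.46 23.13  0.48]
```

```bash
python3 -m jog '[[-0.5,2,0,0],[-1,4,0,0],[-1,5,0,0],[-1,5,0,0],[-0.6,4,0,0],[-0.3,2,0,0],[-0.1,1.1,0,0],[0,0,0,0],[0,0,0,0]]' 35 80; python3 - <<'E'
from h import *
print(to(.6645,.1545,.12))
p,d=cams.snapshot("side"); cv2.imwrite(f"pics/side15.png",cv2.resize(p[100:280,190:410],None,fx=3,fy=3,interpolation=cv2.INTER_CUBIC))
E
```

```text
time_s: 49.22
ee_pos: [0.6625, 0.1542, 0.172]
orientation: [-0.001, 0.707, 0.707, -0.001]
force: [0.5, 0.1, -0.9]
finger_gap: 0.491
[0.03 0.21 5.2 ]
```

View pics/side15.png

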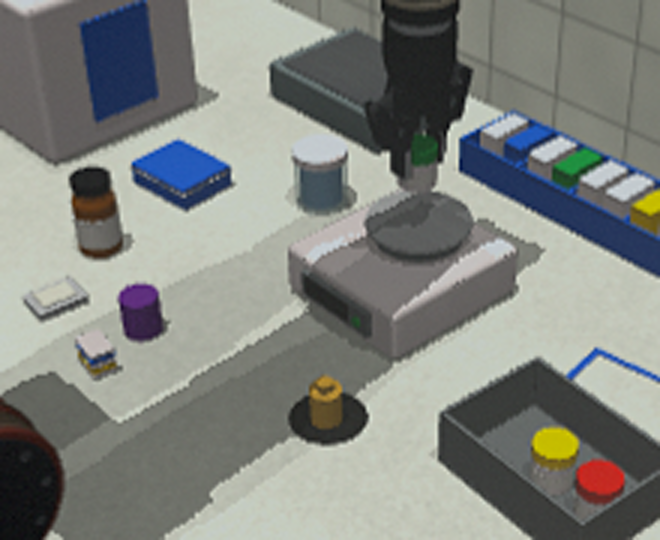

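```bash
python3 -m jog '[[0,0.15,1.5,0],[0,0,1.5,0],[0,0,1,0],[0,0,0.5,0],[0,0,0.4,0],[0,0,0.2,0],[0,0,0.1,0],[0,0,0,0],[0,0,0,0]]' 35 80
```

```text
time_s: 50.4
ee_pos: [0.6651, 0.1541, 0.1216]
orientation: [0.0, 0.707, 0.707, 0.0]
force: [-0.6, -0.2, -0.2]
finger_gap: 0.498
```

```bash
python3 -m jog '[[0,0,0,0],[0,0,0,0],[0,0,0,0],[0,0,-1.5,0],[0,0,-4,0],[0,0,-4,0],[0,0,0,0],[0,0,0,0]]' 78 60; python3 - <<'E'
from h import *
p,d=cams.snapshot("side"); cv2.imwrite(f"pics/side16.png",cv2.resize(p[100:280,190:410],None,fx=3,fy=3,interpolation=cv2.INTER_CUBIC))
E
```

```text
time_s: 51.4
ee_pos: [0.6651, 0.1541, 0.2168]
orientation: [0.0, 0.707, 0.707, 0.0]
force: [0.2, 0.6, -0.6]
finger_gap: 0.784
```

View pics/side16.png

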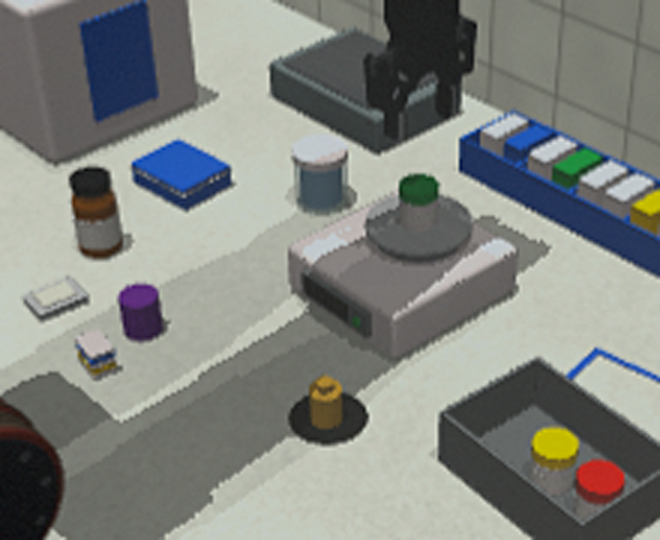

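Green stands upright on the pan (418,205). Wait, regrip, then the near slot.

```bash
python3 -m jog '[[0,0,0,0],[0,0,0,0],[0,0,0,0],[0,0,0,0],[0,0,0,0],[0,0,0,0],[0,0,3,0],[0,0,4,0],[0,0,2.9,0],[0,0,0,0],[0,0,0,0]]' 78 60; python3 -m jog '[[0,0,0,0],[0,0,0,0],[0,0,0,0],[0,0,0,0],[0,0,-1,0],[0,0,-3,0],[0,0,-2,0],[0,0,0,0]]' 35 80; python3 -c "
from h import *
print(to(.536,-.1095,.13))"
```

```text
time_s: 52.82
ee_pos: [0.6656, 0.1541, 0.1189]
orientation: [0.001, 0.707, 0.707, 0.001]
force: [0.5, 0.4, 0.6]
finger_gap: 0.777
time_s: 53.82
ee_pos: [0.666, 0.1541, 0.1796]
orientation: [0.001, 0.707, 0.707, 0.001]
force: [-0.4, -1.0, -1.3]
finger_gap: 0.498
[-26.37 -13.     4.91]
```

```bash
python3 -m jog '[[-2,-1,0,0],[-4,-2,0,0],[-5,-2.4,0,0],[-5,-2.4,0,0],[-5,-2.4,0,0],[-3,-1.7,1,0],[-1.8,-0.8,1.5,0],[-0.6,-0.3,1.5,0],[0,0,0,0],[0,0,0,0]]' 35 80; python3 - <<'E'
from h import *
print(to(.536,-.1095,.042))
p,d=cams.snapshot("side"); cv2.imwrite(f"pics/side17.png",cv2.resize(p[130:330,270:490],None,fx=3,fy=3,interpolation=cv2.INTER_CUBIC))
E
```

```text
time_s: 55.08
ee_pos: [0.5351, -0.1091, 0.1375]
orientation: [-0.0, 0.707, 0.707, 0.0]
force: [-0.2, -0.4, -0.2]
finger_gap: 0.496
[-0.04  0.09  9.55]
```

View pics/side17.png

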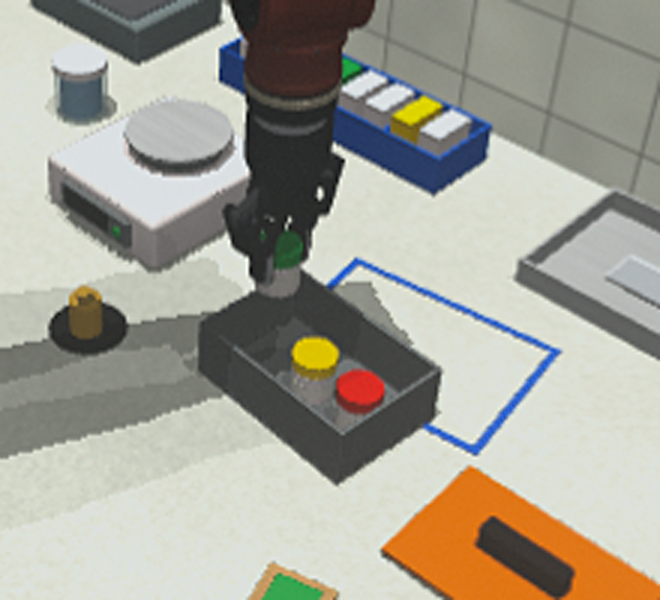

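```bash
python3 -m jog '[[-0.02,0.06,2,0],[0,0,3,0],[0,0,2.5,0],[0,0,1,0],[0,0,0.6,0],[0,0,0.4,0],[0,0,0.1,0],[0,0,0,0],[0,0,0,0]]' 35 80; python3 -m jog '[[0,0,0.1,0],[0,0,0.1,0],[0,0,0,0],[0,0,0,0]]' 35 60;python3 -m jog '[[0,0,0.1,0],[0,0,0,0],[0,0,0,0]]' 35 60
```

```text
time_s: 56.25
ee_pos: [0.5356, -0.1102, 0.0417]
orientation: [0.0, 0.707, 0.707, 0.0]
force: [0.7, -0.4, -1.0]
finger_gap: 0.497
time_s: 56.75
ee_pos: [0.5353, -0.11, 0.0393]
orientation: [-0.0, 0.707, 0.707, 0.0]
force: [0.1, -0.5, -1.4]
finger_gap: 0.492
time_s: 57.12
ee_pos: [0.5354, -0.1101, 0.039]
orientation: [0.0, 0.707, 0.707, 0.0]
force: [-3.6, 0.1, 5.7]
finger_gap: 0.494
```

```bash
python3 -m jog '[[0,0,0,0],[0,0,0,0],[0,0,0,0],[0,0,-1.5,0],[0,0,-4,0],[0,0,-5,0],[2,0,-3,0],[4,-0.5,0,0],[5,-1,0,0],[4,-1,0,0],[1,0,0,0],[0,0,0,0]]' 76 60
python3 - <<'E'
from pots import *
p,d=cams.snapshot("side"); cv2.imwrite(f"pics/side18.png",cv2.resize(p[150:350,270:520],None,fx=3,fy=3,interpolation=cv2.INTER_CUBIC))
p,d=cams.snapshot("top"); cv2.imwrite("pics/top18.png",p); C=cloud("top",d)
# carrier rim
m=(C[...,2]>.058)&(C[...,2]<.071)&(C[...,1]<-.04)&(C[...,1]>-.3)&(C[...,0]>.43)&(C[...,0]<.63)
P=C[m][:,:2]; print('carrier',cv2.minAreaRect((P*1000).astype(np.float32)))
h=hsv(p); mo=cv2.inRange(h,(8,150,80),(20,255,255)); mo[:,:430]=0;mo[:,530:]=0;mo[260:]=0
v,u=np.nonzero(mo); P=plane("top",np.c_[u,v],.012); print('lid',cv2.minAreaRect((P[:,:2]*1000).astype(np.float32)))
m=(C[...,2]>.03)&(C[...,2]<.045)&(C[...,1]<-.3)&(C[...,1]>-.55)&(C[...,0]>.38)&(C[...,0]<.6)
P=C[m]; print('handle',P.mean(0),cv2.minAreaRect((P[:,:2]*1000).astype(np.float32)))
for c in RG:
    for x in find("top",p,c,top=.053): 
        if -.3<x[2][1]<-.05:print(c,x)
E
```

```text
time_s: 58.62
ee_pos: [0.5108, 0.0501, 0.1741]
orientation: [0.001, 0.707, 0.707, 0.0]
force: [-0.2, -0.5, 0.3]
finger_gap: 0.763
carrier ((532.61572265625, -164.91168212890625), (189.7721710205078, 131.56739807128906), 85.50530242919922)
lid ((494.7814636230469, -422.4075927734375), (123.03173828125, 185.17715454101562), 1.6541558504104614)
handle [ 0.49488603 -0.42148171  0.03816466] ((495.6695251464844, -423.8504333496094), (21.099544525146484, 82.24820709228516), 3.458850383758545)
red (array([414.7, 207.4]), np.int32(198), array([ 0.5284, -0.2193]), array([ 528.8, -219.6]), 22.2)
yellow (array([393.7, 204.9]), np.int32(188), array([ 0.5318, -0.1615]), array([ 531.8, -161.6]), 21.5)
green (array([374.4, 202.2]), np.int32(196), array([ 0.5359, -0.1086]), array([ 535.5, -108.6]), 21.9)
```

View pics/side18.png

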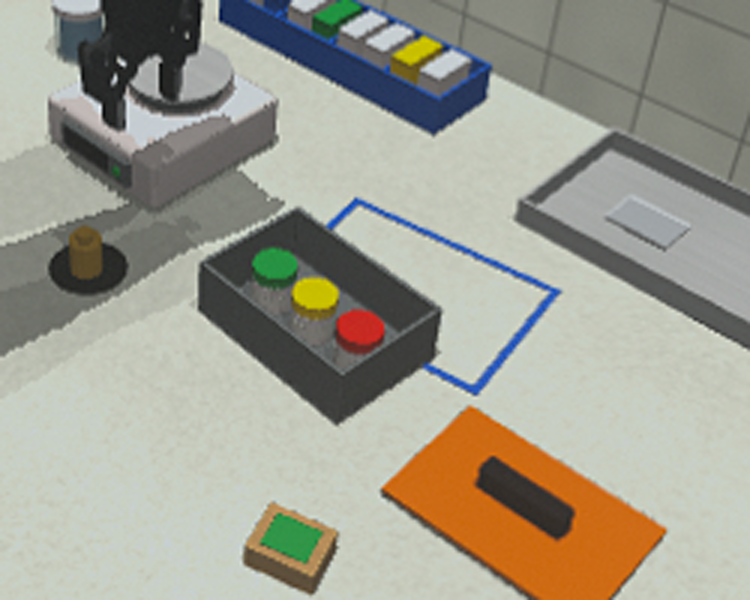

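View pics/top18.png

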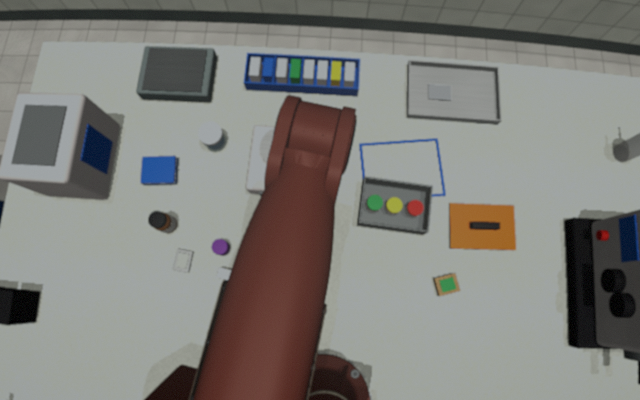

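All three pots upright in the carrier at (375,203), (395,205), (415,208); lid handle at (485,226). Going over the lid, opening to 55 %.

```bash
python3 -m jog '[[-2,0,0,0],[-4,0,0,0],[-5,-0.2,0,-0.5],[-5,-0.2,0,-0.5],[-5,-0.2,0,-0.7],[-5,-0.2,0,0],[-5,-0.2,0,0],[-5,-0.2,0,0],[-5,-0.2,0,0],[-4,-0.2,0,0],[-2,0,0,0],[0,0,0,0]]' 55 60; python3 - <<'E'
from h import *
print(bot.state()['joint_positions'].round(2)); s,R=st(); print(R.round(3))
print(to(.495,-.425,.1))
E
```

```text
time_s: 60.22
ee_pos: [0.5018, -0.4225, 0.1726]
orientation: [-0.0, 0.698, 0.716, -0.0]
force: [-0.3, -0.4, -0.3]
finger_gap: 0.552
[-0.9   0.28  0.15  1.44 -0.    0.65]
[[-0.025  1.    -0.001]
 [ 1.     0.025  0.   ]
 [ 0.    -0.001 -1.   ]]
[-0.23 -0.68  7.26]
```

```bash
python3 -m jog '[[-0.2,-0.68,2,0],[0,0,4,0],[0,0,4,0],[0,0,2,0],[0,0,1,0],[0,0,0.5,0],[0,0,0,0],[0,0,0,0]]' 55 60; python3 - <<'E'
from h import *
p,d=cams.snapshot("side"); cv2.imwrite(f"pics/side19.png",cv2.resize(p[200:370,330:540],None,fx=3.5,fy=3.5,interpolation=cv2.INTER_CUBIC))
E
```

```text
time_s: 61.22
ee_pos: [0.4968, -0.423, 0.0394]
orientation: [0.001, 0.697, 0.717, -0.0]
force: [-0.2, 0.1, 1.2]
finger_gap: 0.547
```

View pics/side19.png

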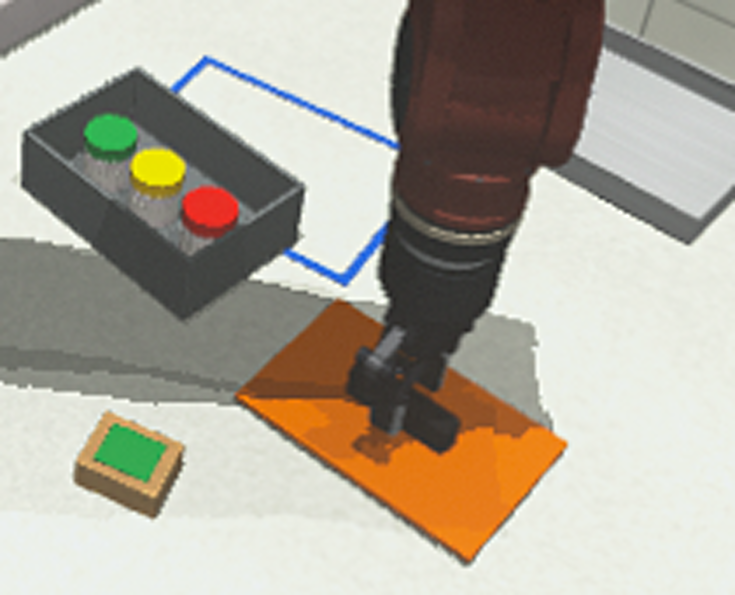

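```bash
python3 -m jog '[[0,0,0.3,0],[0,0,0,0],[0,0,0,0],[0,0,0,0],[0,0,0,0],[0,0,0,0],[0,0,0,0]]' 5 80; python3 -m jog '[[0,0,-0.5,0],[0,0,-1,0],[0,0,-2,0],[0,0,0,0],[0,0,0,0]]' 5 100;  python3 - <<'E'
from h import *
p,d=cams.snapshot("side"); cv2.imwrite(f"pics/side20.png",cv2.resize(p[200:370,330:540],None,fx=3.5,fy=3.5,interpolation=cv2.INTER_CUBIC))
E
```

```text
time_s: 62.15
ee_pos: [0.4964, -0.4225, 0.0354]
orientation: [0.0, 0.697, 0.717, 0.0]
force: [-0.9, 0.6, 2.7]
finger_gap: 0.219
time_s: 62.78
ee_pos: [0.4964, -0.4225, 0.0705]
orientation: [0.0, 0.697, 0.717, 0.0]
force: [-0.4, 0.2, -1.9]
finger_gap: 0.211
```

View pics/side20.png

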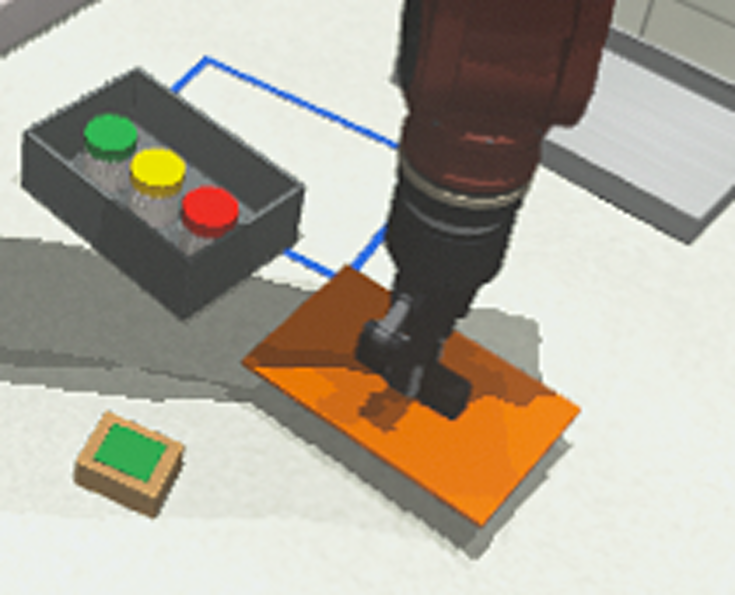

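Lid held level by its handle. Lift, turn 6°, move over the carrier, then compare lid and carrier in the same picture.

```bash
python3 -m jog '[[0,0,-2,0],[0,0,-3,0],[2,0.4,-2,0],[4,0.6,0,1],[4,0.7,0,1],[4,0.7,0,1],[4,0.6,0,1],[4,0.4,0,1],[2.5,0.2,0,1],[1,0,0,0],[0,0,0,0],[0,0,0,0]]' 5 100; python3 - <<'E'
from h import *
s,R=st(); print(np.degrees(np.arctan2(R[1,1],R[0,1])))
print(to(.534,-.166,.12))
p,d=cams.snapshot("side"); cv2.imwrite(f"pics/side21.png",cv2.resize(p[150:330,300:500],None,fx=3.5,fy=3.3,interpolation=cv2.INTER_CUBIC))
E
```

```text
time_s: 64.32
ee_pos: [0.5352, -0.1687, 0.1405]
orientation: [0.0, 0.734, 0.68, -0.0]
force: [1.0, -0.2, -2.4]
finger_gap: 0.208
-4.387805856770283
[ 0.26 -0.14  2.05]
```

View pics/side21.png

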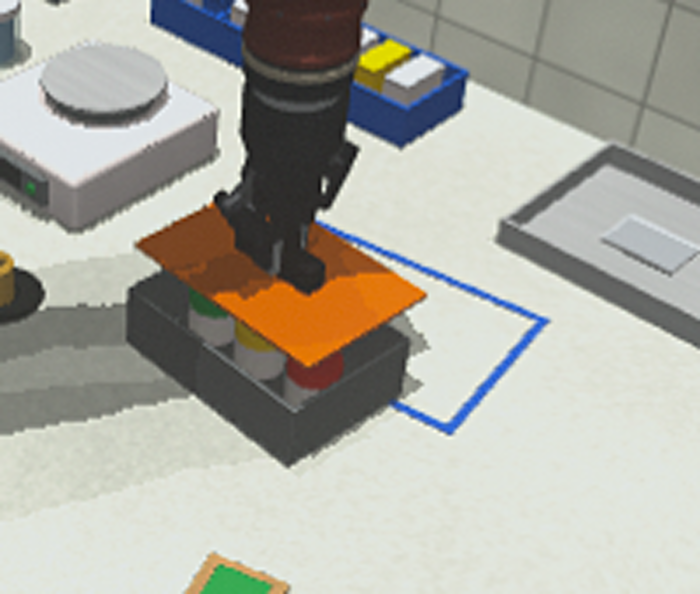

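```bash
python3 - <<'E'
from h import *
for n in ("side","top"):
    p,d=cams.snapshot(n); C=cloud(n,d); h=hsv(p)
    s=bot.state(); zl=s['ee_pos'][2]-.0354+.012
    m=cv2.inRange(h,(6,140,30),(22,255,255)); 
    k,lab,stt,cen=cv2.connectedComponentsWithStats(m)
    m2=(m>0)&(C[...,2]>zl-.02)&(C[...,2]<zl+.02)&(C[...,1]<0)
    v,u=np.nonzero(m2); P=plane(n,np.c_[u,v],zl)[:,:2]
    hull=cv2.convexHull((P*1000).astype(np.float32)); print(n,len(P),s['ee_pos'],cv2.minAreaRect(hull))
    Q=C[m2]; print('depth z', Q[:,2].mean()-zl, cv2.minAreaRect((Q[:,:2]*1000).astype(np.float32)))
    mc=(C[...,2]>.056)&(C[...,2]<.07)&(C[...,1]<-.04)&(C[...,1]>-.32)&(C[...,0]>.43)&(C[...,0]<.63)
    # dark only
    mc&=(p.max(2)<110)
    v,u=np.nonzero(mc); Pc=plane(n,np.c_[u,v],.065)[:,:2]; 
    print(' rim visible', len(Pc), cv2.minAreaRect((Pc*1000).astype(np.float32)))
    vis=p.copy(); vis[m2]=(255,0,255); vis[mc]=(255,255,0); cv2.imwrite(f"pics/seg_{n}.png",cv2.resize(vis[130:330,280:500],None,fx=3,fy=3))
E
```

```text
side 1898 [ 0.53506517 -0.16860496  0.1403193 ] ((258.0113830566406, -141.84271240234375), (191.4464111328125, 692.8426513671875), 82.93574523925781)
depth z -0.0007274230998356584 ((258.4062805175781, -143.98666381835938), (191.23876953125, 692.3470458984375), 83.78047943115234)
 rim visible 328 ((527.2581176757812, -172.0724639892578), (192.7532958984375, 137.5980682373047), 84.93768310546875)
top 350 [ 0.53505714 -0.16850602  0.14027403] ((576.3834838867188, -90.56393432617188), (43.36812973022461, 94.81076049804688), 50.075965881347656)
depth z 0.00019182242772239344 ((576.5670166015625, -90.53768157958984), (43.753570556640625, 94.34283447265625), 49.93245315551758)
 rim visible 64 ((560.0231323242188, -74.15668487548828), (6.424016952514648, 85.34040069580078), 83.8279800415039)
```

View pics/seg_side.png

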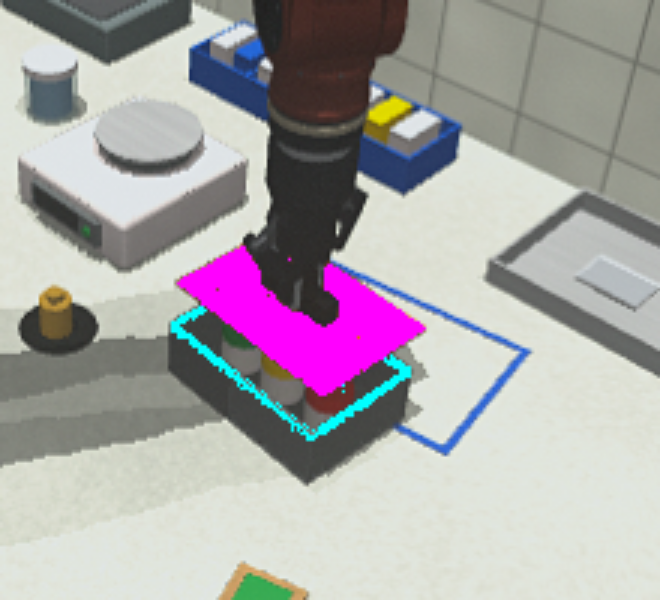

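View pics/seg_top.png

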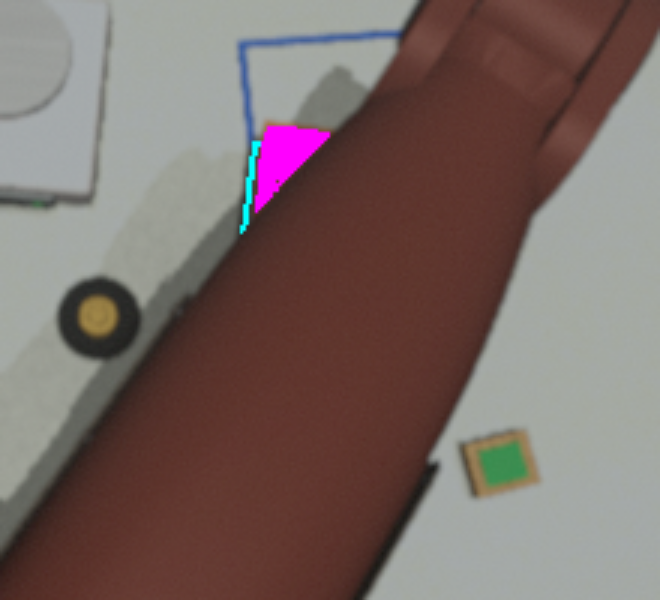

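```bash
cat > lidfit.py <<'E'
from h import *
def go():
    n="side"; p,d=cams.snapshot(n); C=cloud(n,d); h=hsv(p)
    s=bot.state(); zl=s['ee_pos'][2]-.0354+.012
    roi=(C[...,0]>.42)&(C[...,0]<.66)&(C[...,1]<-.03)&(C[...,1]>-.34)
    m=cv2.inRange(h,(6,140,30),(22,255,255)); m2=(m>0)&(C[...,2]>zl-.012)&(C[...,2]<zl+.012)&roi
    mc=(C[...,2]>.055)&(C[...,2]<.07)&roi&(p.max(2)<110)
    for nm,mm,z in (('lid',m2,zl),('rim',mc,.065)):
        k,lab,stt,cen=cv2.connectedComponentsWithStats(mm.astype(np.uint8)); i=1+np.argmax(stt[1:,4]); 
        if nm=='lid': mm=lab==i
        v,u=np.nonzero(mm); P=plane(n,np.c_[u,v],z)[:,:2]*1000
        r=cv2.minAreaRect(P.astype(np.float32)); print(nm,len(P),np.round(r[0],1),np.round(r[1],1),round(r[2],2))
        L,N,Rr=[np.array([u[j],v[j]]) for j in (u.argmin(),v.argmax(),u.argmax())]
        print('  px',L,N,Rr,'world',plane(n,[L,N,Rr],z)[:,:2].round(4).tolist())
    print('tcp',s['ee_pos'].round(4),'zl',zl)
if __name__=='__main__': go()
E
python3 lidfit.py
```

```text
lid 1714 [ 531.9 -173.9] [190.7 132.6] 86.03
  px [339 223] [386 261] [421 239] world [[0.4799, -0.0747], [0.4596, -0.2598], [0.5896, -0.2712]]
rim 355 [ 527.5 -172.5] [193.4 137.4] 84.84
  px [337 237] [382 277] [416 252] world [[0.4762, -0.0719], [0.4506, -0.2596], [0.5882, -0.264]]
tcp [ 0.5351 -0.1683  0.1402] zl 0.11682708421877216
```

```bash
cat > fit.py <<'E'
from h import *
from scipy.optimize import minimize
def hullpx(n,x,y,yaw,dx,dy,z0,z1,S=4):
    c,s=np.cos(yaw),np.sin(yaw)
    B=[[x+c*a-s*b,y+s*a+c*b,z] for a in(-dx,dx) for b in(-dy,dy) for z in(z0,z1)]
    return cv2.convexHull((proj(n,B)).astype(np.float32))
def fit(n,mask,x0,dx,dy,z0,z1,hull=True):
    v,u=np.nonzero(mask); S=6; u0,v0=u.min()-15,v.min()-15; W,H=np.ptp(u)+30,np.ptp(v)+30
    M=cv2.resize(mask[v0:v0+H,u0:u0+W].astype(np.uint8),None,fx=S,fy=S,interpolation=cv2.INTER_NEAREST)
    if hull:
        cs=np.argwhere(M)[:,::-1].astype(np.int32); cv2.fillConvexPoly(M,cv2.convexHull(cs),1)
    def cost(q):
        hp=(hullpx(n,q[0],q[1],q[2],dx,dy,z0,z1).reshape(-1,2)-[u0,v0]+.5)*S-.5
        I=np.zeros_like(M); cv2.fillConvexPoly(I,np.round(hp*16).astype(np.int32),1,shift=4)
        return (I!=M).sum()/S/S
    best=minimize(cost,x0,method='Nelder-Mead',options=dict(initial_simplex=[x0,np.add(x0,[.01,0,0]),np.add(x0,[0,.01,0]),np.add(x0,[0,0,.08])],xatol=1e-5,fatol=.05))
    return best.x,best.fun
E
python3 - <<'E'
from fit import *
p=cv2.imread('pics/side14.png'); h=hsv(p)
# full silhouette: not table -> dark inside roi
mk=np.zeros((400,640),bool); mk[205:300,325:425]=True
m=(p.max(2)<100)&mk
k,lab,stt,cen=cv2.connectedComponentsWithStats(m.astype(np.uint8)); i=1+np.argmax(stt[1:,4]); m=lab==i
print('carrier px',stt[i]); q,f=fit("side",m,[.532,-.167,-.075],.065,.095,0,.065); print('carrier',q.round(4),np.degrees(q[2]),f)
p2,d=cams.snapshot("side"); C=cloud("side",d); s=bot.state(); zl=s['ee_pos'][2]-.0354+.012
mm=(cv2.inRange(hsv(p2),(6,140,30),(22,255,255))>0)&(abs(C[...,2]-zl)<.012)&(C[...,0]>.42)&(C[...,1]>-.34)&(C[...,1]<-.03)
k,lab,stt,cen=cv2.connectedComponentsWithStats(mm.astype(np.uint8)); i=1+np.argmax(stt[1:,4]); mm=lab==i
print(stt[i])
for zz in (0,.001): 
    q2,f=fit("side",mm,[.532,-.174,-.075],.065,.095,zl-.006+zz,zl+zz); print('lid',q2.round(4),np.degrees(q2[2]),f)
v=p2.copy()
cv2.polylines(v,[hullpx("side",*q,.065,.095,0,.065).astype(np.int32)],1,(0,255,255)); cv2.polylines(v,[hullpx("side",*q2,.065,.095,zl-.006,zl).astype(np.int32)],1,(255,0,255))
cv2.imwrite('pics/fit1.png',cv2.resize(v[170:320,310:450],None,fx=4,fy=4,interpolation=cv2.INTER_NEAREST))
print('tcp',s['ee_pos'])
E
```

```text
carrier px [ 336  220   81   71 2491]
carrier [ 0.531  -0.1684 -0.0796] -4.5590573162701675 39.30555555555556
[ 339  212   83   50 1717]
lid [ 0.5345 -0.1724 -0.0722] -4.134517243125236 162.88888888888889
lid [ 0.534  -0.1728 -0.0723] -4.1410734689501485 162.94444444444443
tcp [ 0.53508007 -0.16822879  0.1402275 ]
```

View pics/fit1.png

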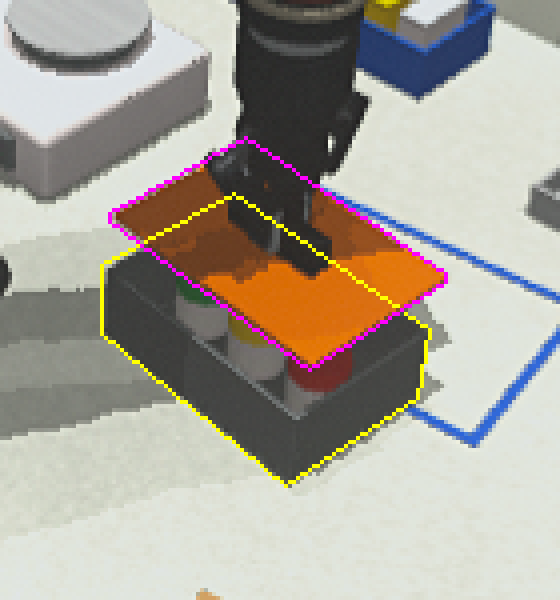

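Fits agree with the image: the lid must go −3 mm in x, +4 mm in y relative to the carrier. Correct, lower to just above the rim and refit.

```bash
cat >> fit.py <<'E'
def lidnow(vis=None,off=.0354):
    p2,d=cams.snapshot("side"); C=cloud("side",d); s=bot.state(); zl=s['ee_pos'][2]-off+.012
    mm=(cv2.inRange(hsv(p2),(6,140,30),(22,255,255))>0)&(abs(C[...,2]-zl)<.012)&(C[...,0]>.42)&(C[...,1]>-.38)&(C[...,1]<-.03)
    k,lab,stt,cen=cv2.connectedComponentsWithStats(mm.astype(np.uint8)); i=1+np.argmax(stt[1:,4]); mm=lab==i
    q,f=fit("side",mm,[s['ee_pos'][0],s['ee_pos'][1],-.075],.065,.095,zl-.006,zl)
    print('lid',q[:2].round(4),'yaw',np.degrees(q[2]).round(2),f.round(1),'tcp',s['ee_pos'].round(4))
    if vis: cv2.imwrite(vis,cv2.resize(p2[170:320,310:450],None,fx=4,fy=4,interpolation=cv2.INTER_CUBIC))
    return q
E
python3 -m jog '[[0.2,-0.2,1,0.2],[0.19,-0.16,1,0.2],[0,0,0.8,0],[0,0,0.5,0],[0,0,0.3,0],[0,0,0,0],[0,0,0,0],[0,0,0,0]]' 5 100; python3 -c "
from fit import *
lidnow('pics/lid2.png')"
```

```text
time_s: 65.58
ee_pos: [0.5321, -0.1636, 0.1046]
orientation: [0.0, 0.736, 0.677, 0.0]
force: [-0.0, 0.1, -1.4]
finger_gap: 0.206
lid [ 0.5322 -0.1674] yaw -4.41 181.6 tcp [ 0.5321 -0.1636  0.1045]
```

View pics/lid2.png

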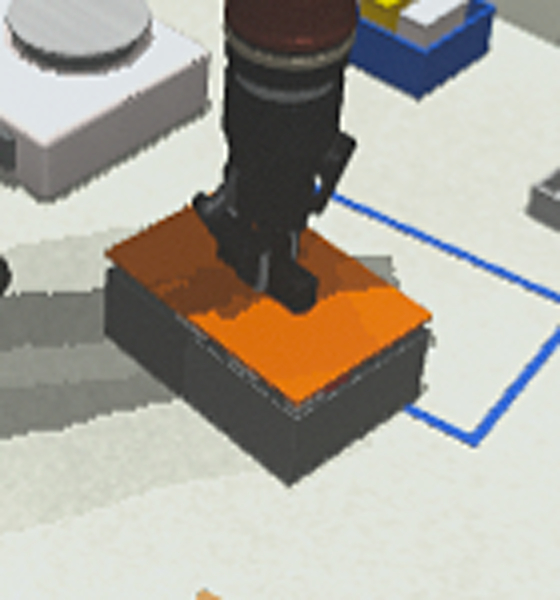

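```bash
python3 -m jog '[[-0.1,-0.1,0.2,0.1],[0,0,0.2,0],[0,0,0.2,0],[0,0,0.1,0],[0,0,0,0],[0,0,0,0]]' 5 100; python3 -m jog '[[0,0,0.1,0],[0,0,0.1,0],[0,0,0.1,0],[0,0,0,0],[0,0,0,0]]' 5 100
```

```text
time_s: 66.38
ee_pos: [0.5309, -0.1644, 0.0974]
orientation: [0.0, 0.736, 0.677, 0.0]
force: [0.2, 0.4, -1.2]
finger_gap: 0.212
time_s: 67.0
ee_pos: [0.5308, -0.1644, 0.0944]
orientation: [0.0, 0.736, 0.677, 0.0]
force: [-1.1, 0.2, 1.0]
finger_gap: 0.208
```

```bash
python3 -m jog '[[0,0,0.1,0],[0,0,0,0],[0,0,0,0]]' 5 100; python3 -c "
from fit import *
lidnow('pics/lid3.png')"
```

```text
time_s: 67.38
ee_pos: [0.5309, -0.1644, 0.0944]
orientation: [0.0, 0.736, 0.677, 0.0]
force: [-5.0, 2.8, 10.4]
finger_gap: 0.208
lid [ 0.5308 -0.1682] yaw -4.84 158.4 tcp [ 0.5308 -0.1644  0.0944]
```

View pics/lid3.png

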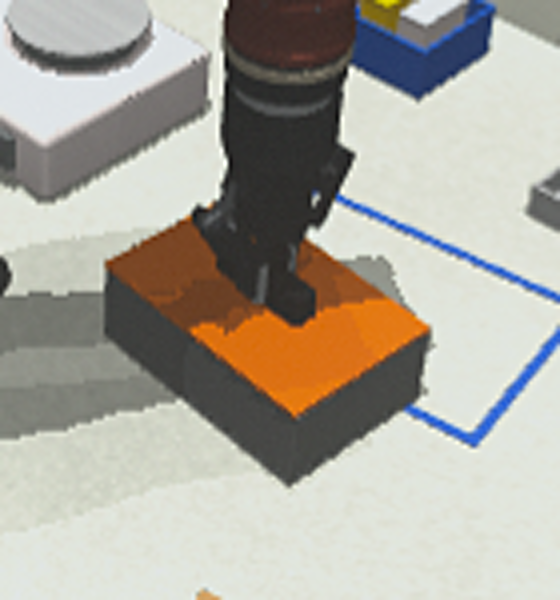

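Lid is flush on the carrier all round. Let go and retreat; work out the outline pose.

```bash
python3 -m jog '[[0,0,-0.1,0],[0,0,0,0],[0,0,0,0],[0,0,0,0],[0,0,-2,0],[0,0,-4,0],[3,0,-3,0],[5,0,0,0],[5,0,0,0],[5,0,0,0],[2,0,0,0],[0,0,0,0]]' 45 60
cat > outl.py <<'E'
from fit import *
def outline(n,p):
    h=hsv(p); m=cv2.inRange(h,(100,110,60),(125,255,255)).astype(bool); 
    v,u=np.nonzero(m); P=plane(n,np.c_[u,v],.0)[:,:2]
    k=(P[:,0]>.5)&(P[:,0]<.8)&(P[:,1]<-.04)&(P[:,1]>-.36); P=P[k]
    def cost(q,w=.003):
        c,s=np.cos(q[2]),np.sin(q[2]); L=(P-q[:2])@np.array([[c,-s],[s,c]])
        a=abs(L)-[.08+q[3],.11+q[3]]
        dist=np.where((a<0).all(1),abs(a.max(1)),np.hypot(np.maximum(a[:,0],0),np.maximum(a[:,1],0)))
        return np.minimum(dist,.015).sum()
    x0=[.652,-.191,.13,.003]
    b=minimize(cost,x0,method='Nelder-Mead',options=dict(initial_simplex=[x0]+[np.add(x0,e) for e in np.diag([.01,.01,.05,.002])],maxiter=2000))
    return b.x,len(P),b.fun/len(P)
def closed(n,p,x0):
    "closed carrier silhouette"
    h=hsv(p); mk=np.zeros((400,640),bool)
    hp=hullpx(n,*x0,.09,.12,0,.075).astype(np.int32); t=np.zeros((400,640),np.uint8); cv2.fillConvexPoly(t,hp,1)
    m=((cv2.inRange(h,(6,140,30),(22,255,255))>0)|(p.max(2)<100))&(t>0)
    k,lab,stt,cen=cv2.connectedComponentsWithStats(m.astype(np.uint8)); i=1+np.argmax(stt[1:,4]); m=lab==i
    return fit(n,m,x0,.065,.095,0,.071)
E
python3 - <<'E'
from outl import *
for n in("side","top"):
    p,d=cams.snapshot(n); cv2.imwrite(f"pics/{n}22.png",p)
    o,N,f=outline(n,p); print(n,'outline',o.round(4),np.degrees(o[2]),N,f)
    q,f=closed(n,p,[.531,-.168,-.078]); print('   carrier',q.round(4),np.degrees(q[2]),f)
    if n=="top":
        v=p.copy(); cv2.polylines(v,[hullpx(n,*q,.065,.095,0,.071).astype(np.int32)],1,(0,255,255)); cv2.polylines(v,[hullpx(n,*o[:3],.08,.11,0,0).astype(np.int32)],1,(0,0,255))
        cv2.imwrite("pics/o22.png",cv2.resize(v[110:270,330:530],None,fx=3.5,fy=3.5,interpolation=cv2.INTER_NEAREST))
E
```

```text
time_s: 68.92
ee_pos: [0.548, 0.0357, 0.1853]
orientation: [0.0, 0.736, 0.677, 0.0]
force: [0.7, 0.0, -0.6]
finger_gap: 0.454
side outline [ 0.6504 -0.1931  0.1384  0.004 ] 7.9272527186000294 279 0.0017825524047682263
   carrier [ 0.5319 -0.1681 -0.0841] -4.8171227809497354 49.416666666666664
top outline [ 0.6508 -0.1912  0.1408  0.0042] 8.069409402131042 233 0.001028936100760665
   carrier [ 0.5323 -0.1637 -0.0745] -4.267708197874586 122.77777777777777
```

View pics/o22.png

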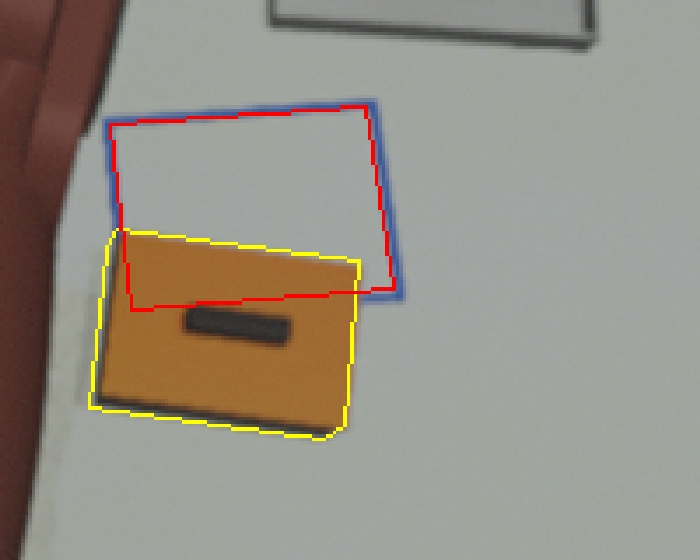

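View pics/side22.png

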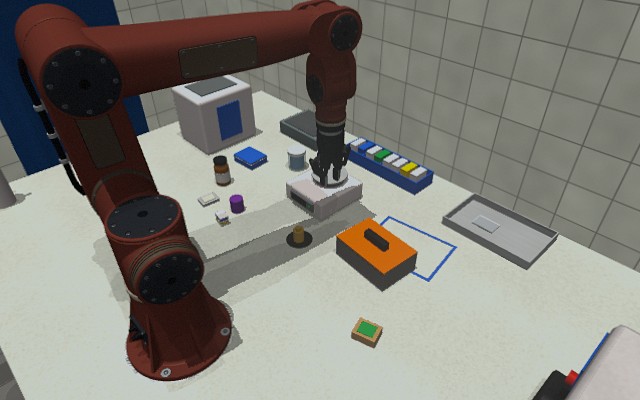

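Outline vs carrier: both cameras give about +119 mm x, −26 mm y, +12.5° to go. Re-gripping the handle.

```bash
python3 -m jog '[[-2,0,0,0],[-4,0,0,0],[-5,0,0,0],[-5,0,0,0],[-3,0,0,0],[-1.3,0,0,0],[0,0,2,0],[0,0,0,0],[0,0,0,0]]' 45 60; python3 -c "
from h import *
print(to(.5315,-.1665,.0955))"
```

```text
time_s: 70.15
ee_pos: [0.5305, -0.1663, 0.1639]
orientation: [-0.0, 0.736, 0.677, -0.0]
force: [-0.9, -1.0, 0.0]
finger_gap: 0.45
[-0.02  0.11  6.84]
```

```bash
python3 -m jog '[[0,0.05,2,0],[0,0,2,0],[0,0,1.5,0],[0,0,0.8,0],[0,0,0.4,0],[0,0,0,0],[0,0,0,0]]' 45 60; python3 -m jog '[[0,0,0,0],[0,0,0,0],[0,0,0,0],[0,0,0,0],[0,0,0,0]]' 5 80
```

```text
time_s: 71.03
ee_pos: [0.5314, -0.1677, 0.0979]
orientation: [0.0, 0.736, 0.677, 0.0]
force: [0.4, -0.4, 0.4]
finger_gap: 0.451
time_s: 71.65
ee_pos: [0.5315, -0.1677, 0.0981]
orientation: [0.001, 0.736, 0.677, 0.0]
force: [-1.5, 0.7, 5.4]
finger_gap: 0.213
```

```bash
python3 -m jog '[[-0.1,0.4,0,-0.5],[-0.2,0.8,0,-1.1],[-0.25,1,0,-1.1],[-0.25,1,0,-1.1],[-0.25,1,0,-1.1],[-0.25,1,0,-1.1],[-0.25,1,0,-1.1],[-0.25,1,0,-1.1],[-0.25,1,0,-1.1],[-0.25,1,0,-1.1],[-0.2,0.6,0,-0.5],[0,0,0,0]]' 5 80;  python3 - <<'E'
from outl import *
n="side"; p,d=cams.snapshot(n); cv2.imwrite("pics/s23.png",cv2.resize(p[160:300,320:480],None,fx=4,fy=4,interpolation=cv2.INTER_CUBIC))
E
```

```text
time_s: 73.15
ee_pos: [0.6276, -0.1921, 0.0982]
orientation: [-0.001, 0.669, 0.743, -0.001]
force: [-13.5, 0.7, 13.0]
finger_gap: 0.211
```

View pics/s23.png

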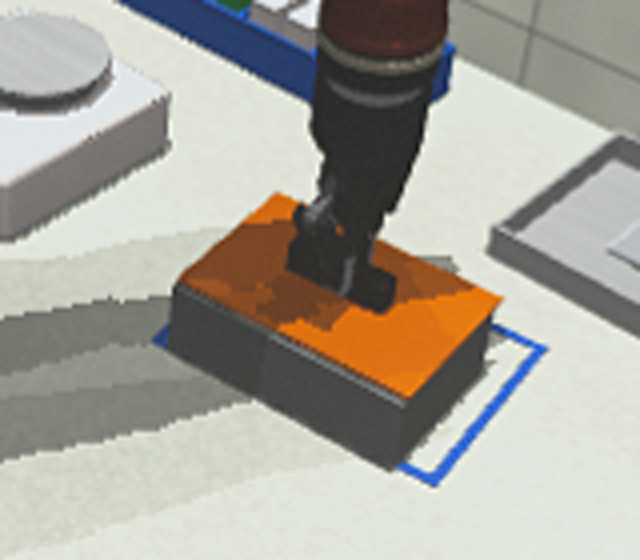

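```bash
python3 -m jog '[[0,0.4,0,-0.3],[0,0.6,0,-0.5],[0,0.6,0,-0.5],[-0.05,0.5,0,-0.5],[-0.05,0.3,0,-0.3],[0,0,0,0],[0,0,0,0]]' 5 80;  python3 - <<'E'
from outl import *
n="side"; p,d=cams.snapshot(n); cv2.imwrite("pics/s24.png",cv2.resize(p[160:300,320:480],None,fx=4,fy=4,interpolation=cv2.INTER_CUBIC))
s=bot.state()['ee_pos']
# walls only: orange hull
v=p.copy()
for q in ([.6504,-.193,.14],):
    cv2.polylines(v,[hullpx(n,*q,.065,.095,0,.065).astype(np.int32)],1,(0,255,255))
cv2.polylines(v,[hullpx(n,.6504,-.193,.14,.08,.11,0,0).astype(np.int32)],1,(0,0,255))
cv2.imwrite("pics/s24v.png",cv2.resize(v[160:300,320:480],None,fx=4.5,fy=4.2,interpolation=cv2.INTER_NEAREST))
E
```

```text
time_s: 74.08
ee_pos: [0.6512, -0.1908, 0.0983]
orientation: [-0.001, 0.655, 0.755, -0.002]
force: [-15.0, -1.1, 14.4]
finger_gap: 0.215
```

View pics/s24v.png

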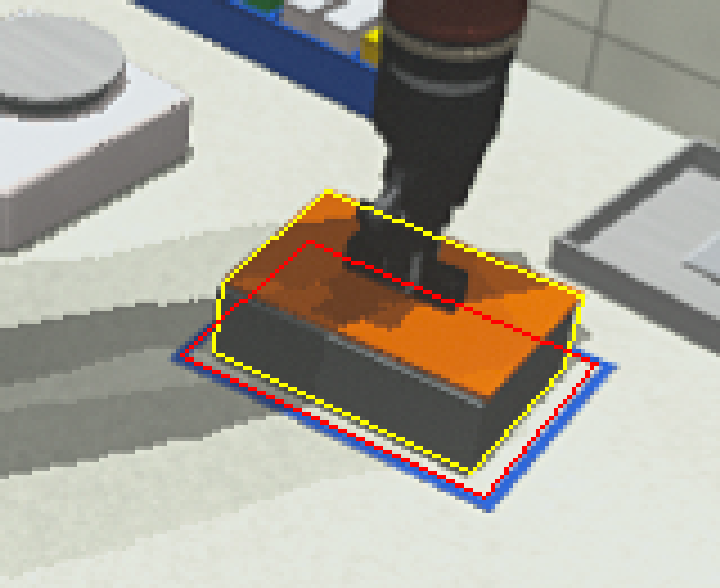

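Carrier now sits close to the target (yellow box matches it). Release, retreat and measure with a clear view.

```bash
python3 -m jog '[[0,-0.4,0,0],[0,0,0,0],[0,0,0,0]]' 5 80; python3 -m jog '[[0,0,0,0],[0,0,0,0],[0,0,0,0],[0,0,-2,0],[0,0,-4,0],[2,-1,-3,0],[4,-2,0,0],[5,-2,0,0],[5,-2,0,0],[4,-2,0,0],[1,0,0,0],[0,0,0,0]]' 45 60;  cat > chk.py <<'E'
from outl import *
import sys
t=sys.argv[1]
for n in("side","top"):
    p,d=cams.snapshot(n)
    o,N,f=outline(n,p); print(n,'outline',o.round(4),np.degrees(o[2]).round(2),N,f)
    q,f=closed(n,p,[.65,-.192,.14]); print('   carrier',q.round(4),np.degrees(q[2]).round(2),f)
    v=p.copy(); cv2.polylines(v,[hullpx(n,*q,.065,.095,0,.071).astype(np.int32)],1,(0,255,255)); cv2.polylines(v,[hullpx(n,*o[:3],.08,.11,0,0).astype(np.int32)],1,(0,0,255))
    c=v[110:230,340:470] if n=="top" else v[160:300,320:480]
    c0=p[110:230,340:470] if n=="top" else p[160:300,320:480]
    cv2.imwrite(f"pics/{t}_{n}.png",np.hstack([cv2.resize(x,None,fx=3,fy=3,interpolation=cv2.INTER_CUBIC) for x in (c,c0)])[:, :800] if n=="top" else cv2.resize(c0,None,fx=4,fy=4,interpolation=cv2.INTER_CUBIC))
E
python3 chk.py k1
```

```text
time_s: 74.5
ee_pos: [0.6495, -0.191, 0.0982]
orientation: [0.001, 0.655, 0.756, 0.0]
force: [-0.5, -1.9, 6.1]
finger_gap: 0.209
time_s: 76.0
ee_pos: [0.5309, 0.0046, 0.1886]
orientation: [0.001, 0.655, 0.756, 0.0]
force: [0.1, -0.2, -0.1]
finger_gap: 0.448
side outline [ 0.6505 -0.1928  0.1381  0.0042] 7.91 296 0.0018311908760934776
   carrier [ 0.6459 -0.1912  0.1374] 7.87 87.02777777777777
top outline [ 0.6512 -0.191   0.1392  0.0043] 7.98 147 0.0011052664149908142
   carrier [ 0.652  -0.1815  0.0851] 4.88 938.5833333333334
```

View pics/k1_top.png

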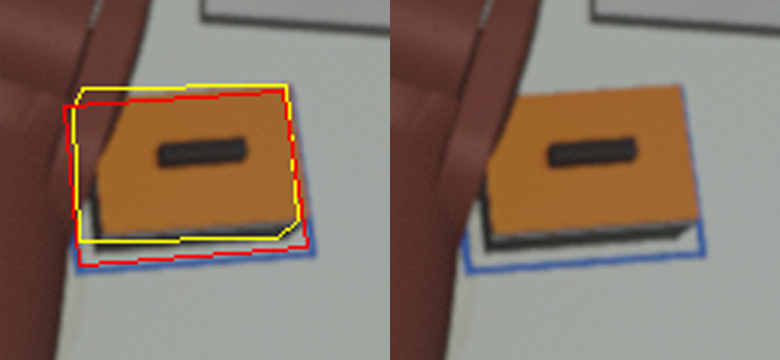

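View pics/k1_side.png

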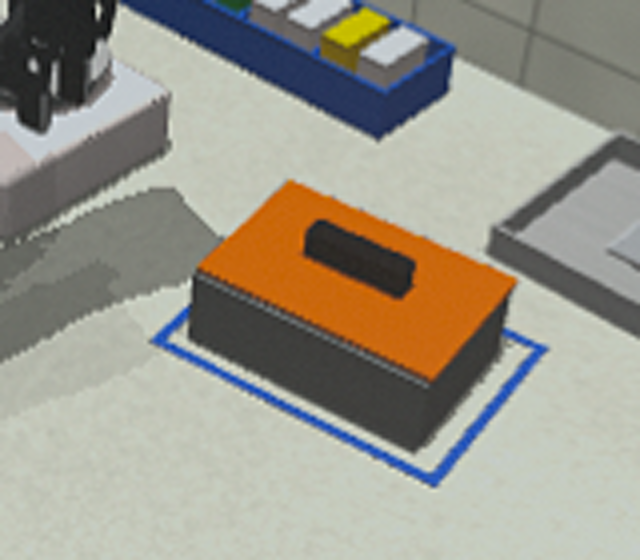

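```bash
python3 -m jog '[[3,-1,0,0],[5,-1,0,0],[5,-1,0,0],[5,-1,0,0],[4,-1,0,0],[1,0,0,0],[0,0,0,0],[0,0,0,0]]' 45 60; python3 chk.py k2; python3 - <<'E'
from outl import *
# near-wall bottom edge fit: carrier only using top depth of lid plate
p,d=cams.snapshot("top"); C=cloud("top",d)
m=(cv2.inRange(hsv(p),(6,140,30),(22,255,255))>0)&(C[...,2]>.05)&(C[...,1]<-.05)&(C[...,1]>-.35)
v,u=np.nonzero(m); P=plane("top",np.c_[u,v],.071)[:,:2]*1000; print('lid z',C[m][:,2].mean(),C[m][:,2].std(),'rect',cv2.minAreaRect(P.astype(np.float32)))
zz=C[m]; A=np.c_[zz[:,:2],np.ones(len(zz))]; print('plane tilt',np.linalg.lstsq(A,zz[:,2],rcond=None)[0])
E
```

```text
time_s: 77.1
ee_pos: [0.4489, 0.2239, 0.1872]
orientation: [0.0, 0.656, 0.755, -0.0]
force: [0.0, -0.2, 0.6]
finger_gap: 0.452
side outline [ 0.6505 -0.1929  0.1388  0.0042] 7.96 293 0.0018200888163040563
   carrier [ 0.6461 -0.1916  0.1416] 8.11 98.41666666666667
top outline [ 0.651  -0.1912  0.1395  0.0041] 7.99 209 0.0010120479364819138
   carrier [ 0.648  -0.1879  0.1372] 7.86 63.611111111111114
lid z 0.07165749319223642 0.0051719892870406925 rect ((376.35101318359375, -188.92498779296875), (692.7594604492188, 197.91172790527344), 0.26576337218284607)
plane tilt [-0.02732588 -0.00116035  0.08912675]
```

View pics/k2_top.png

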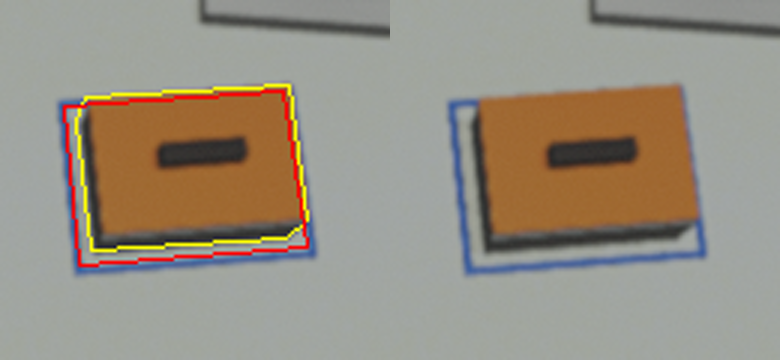

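```bash
python3 - <<'E'
from outl import *
p,d=cams.snapshot("top"); C=cloud("top",d); cv2.imwrite("pics/top_end.png",p)
m=(cv2.inRange(hsv(p),(6,140,30),(22,255,255))>0)&(C[...,2]>.05)&(C[...,1]<-.05)&(C[...,1]>-.35)&(C[...,0]>.55)&(C[...,2]<.085)
v,u=np.nonzero(m); P=plane("top",np.c_[u,v],.071)[:,:2]*1000; print('lid z',C[m][:,2].mean(),'rect',cv2.minAreaRect(P.astype(np.float32)))
zz=C[m]; A=np.c_[zz[:,:2],np.ones(len(zz))]; print('tilt',np.linalg.lstsq(A,zz[:,2],rcond=None)[0])
m=(abs(C[...,0]-.62)<.25)&(abs(C[...,2])<.01)&(C[...,1]<-.03)&(C[...,1]>-.35); print('table z',np.nanmedian(C[m][:,2]))
p,d=cams.snapshot("side"); cv2.imwrite("pics/side_end.png",p); C=cloud("side",d)
m=(cv2.inRange(hsv(p),(6,140,30),(22,255,255))>0)&(C[...,2]>.05)&(C[...,1]<-.05)&(C[...,1]>-.35)&(C[...,0]>.55)&(C[...,2]<.085)
zz=C[m]; A=np.c_[zz[:,:2],np.ones(len(zz))]; print('side tilt',np.linalg.lstsq(A,zz[:,2],rcond=None)[0],zz[:,2].mean())
E
```

```text
lid z 0.07147327972103422 rect ((649.0614624023438, -187.437255859375), (126.51089477539062, 187.22439575195312), 8.20543384552002)
tilt [ 0.0027147  -0.00148034  0.069439  ]
table z 0.0006014593385911745
side tilt [-0.00077501 -0.00286336  0.07032867] 0.07039876393625397
```

View pics/top_end.png

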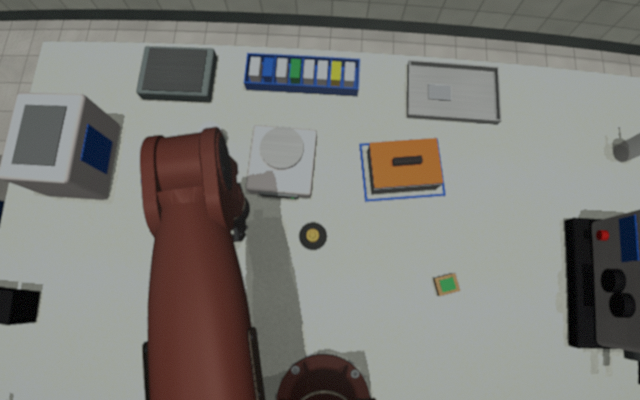

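View pics/side_end.png

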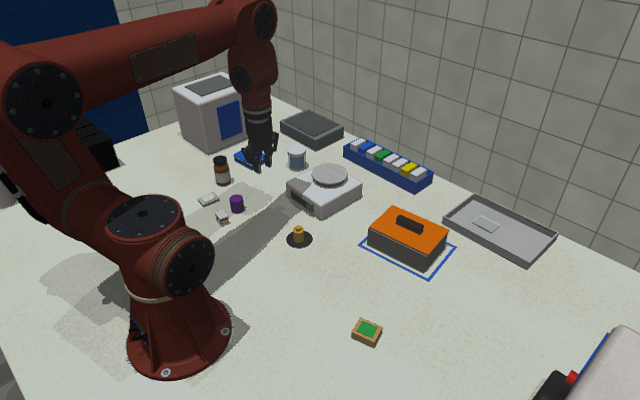

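Lid top at 71 mm and level, carrier inside the tape (380–443, 138–193 in top), weight on its mat (313,236), bystanders in place. Handing in.

```bash
python3 -c "
from bench import bot
print(bot.finish_job(), bot.state()['time_s'])"
```

```text
the job is handed in; nothing more can be done
the job is handed in; nothing more can be done
```

I finished the job and handed it in at about 78 s. The check weight went on the pan first and then back on its mat. The red, yellow and green pots followed, one at a time; each stood alone on the pan for over a second and then went upright into the carrier. After that the lid went on, I let go, and I slid the closed carrier into the outline by the lid's handle.

**Last checks:**
- **Lid:** its top measures 71 mm above the table and level, so it is fully home. It sits a few mm off centre on the carrier, which is within the plug's clearance.
- **Carrier:** both cameras put it inside the tape and turned less than 0.3° from the outline. It is about 3–4.5 mm short of centre in x and 1–3 mm off in y, which leaves at least 10 mm all round.
- **Weight and bystanders:** the weight stands in the middle of its mat. The bystanders visible in the last pictures look unmoved; I checked them by eye only.

**Disagreements and surprises:**
- The two cameras differ by 3–5 mm in y, so I placed the lid and the carrier by comparing them within one picture.
- The networks at times named the purple pot or the pan as `pot_green`, and once the weight as `pot_red`; I rejected these by colour.
- The lid was knocked about 2 cm aside early on, so I located it again before picking it up. I saw no grip slip.

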